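# Populate a DIN rail in wiring order

### The arm

A 7-joint arm with a two-finger parallel gripper is mounted at the origin on a cart in front of the work surface, level with it; the furniture and walls round the work are solid. World frame = base frame: x ahead of the robot, y to its left, z up, the work surface at z = 0. Lengths are in m, angles in rad, forces in N, time in s.
With the tool pointing down it reaches from about 0.4 to 0.85 m from the base axis. Payload 10.4 kg.
Tool frame: the origin (TCP) lies at the very end of the fingers, on their centre line; the grasp point (between the pads) lies 19 mm behind it; z points along the fingers, y is the line along which they close (so a half turn about z gives the same grasp; the last joint's range is limited). The gripper opens to 85 mm and grips with 20 to 120 N. Pads are 22 mm wide; open, the fingers measure 114 mm over their backs; the gripper's body (76 mm by 85 mm) begins 54 mm behind the grasp point. The pads swing forward as they close: fully open they stand 13 mm farther back than shut.
Start: joints at [-1.205, 0.332, -0.065, 1.46, 0.022, 1.35, -0.088], TCP at [0.237, 0.578, 0.231] pointing down, gripper open.
Joint ranges: [-2.6, 2.6], [-0.5, 2.12], [-1.47, 1.34], [0.16, 2.42], [-1.27, 4.41], [0.06, 2.06], [-2.6, 2.6]. Speed limits (rad/s): [2.22, 2.22, 2.79, 2.79, 3.14, 3.14, 3.14].

### API

Orientations are given as a unit quaternion [x, y, z, w].
In Python, from workcell import manip, optics gives the robot as it stands.
- The arm moves only by the tool jog_arm, never from a script. Its arguments are lists of equal length, an entry for each row: "dr": the turn, a rotation vector about the tool's x, y, z normalised to -1 to 1, where 1 is 4 degrees, a list of three; "translation": the shift along the tool's x, y, z normalised to -1 to 1, where 1 is 0.025 m, a list of three; "jaw": the opening, from 0 (shut) to 1 (fully open). A call has 1 to 10 rows; each row shifts and turns the commanded pose from where the row before left it, along the tool's axes as they then stand; what a row does not reach is not made up. A row lasts 1/10 s, in which the tool goes at most 50 mm and 8.59 degrees, less where a joint would pass 70% of its speed; a pose out of reach is approached as far as the arm can. A call with a number of a shift or a turn outside -1 to 1 is refused whole. A call with a gripper value outside its range is refused whole. The fingers move at their own pace and stop on an object; "squeeze" is the grip in N (left out, the last holds). Time passes only in rows, so rows that do not move let the fingers close. It gives the time, the measured TCP pose, the force, the opening and the grip force at its end, in the units of the state.
- manip.get_obs(): the state, without advancing time (a new reading comes with each control period).
- optics.camera(name): name is "side" or "top"; returns a dict with "color" (400x640x3 uint8, red, green, blue), "mtx" (3x3 intrinsics, pixels), "k1" (the pictures are not rectified: a ray, as slopes to the right and down, at radius r is drawn at 1 + k1 r^2 times it, then the intrinsics apply), "R" (3x3) and "t" (3): a world point X has camera coordinates R X + t. Camera axes: x right, y down, z forward; pixel columns grow to the right and rows downward; lengths in m; the calibration is good to about 2 mm. A picture is of the moment at which its call begins. There is no depth.
- manip.hand_in(): hands the job in; it is judged then, once.
The state is a dict: "clock": time; "joint_pos": joint angles; "joint_velocities": joint speeds; "tau": joint torques, N m; "position": TCP position; "ee_rot": TCP orientation; "ft_force": force on the tool from outside, world axes, zero at the start; "torque": the same for the moment, N m; "grip_width": opening from 0.0 (shut) to 1.0 (fully open); "grasp_force": force on a finger pad.
Only numpy, scipy, OpenCV 4.12 (cv2) and the standard library are available. Lean on these libraries where they do the work, as an engineer would, in place of code of your own. Each camera call takes 0.05 s, during which the arm holds its last target. There are 200 camera calls.

### The job

Fit out the control-panel plate: hang the four loose devices on its mounting rail, in the order in which the current runs from the incoming terminals (the taller group of three thick ones): first the circuit breaker next to those terminals, then the power supply, then the controller, then the relay, leaving less than 10 mm between each and the one before. Each must sit fully down over the rail; their foot catches are parked open, so they drop straight on.

Things in the scene. Friction and masses are not known exactly. Their poses are not given: they have to be found in the camera images.
- rail: fixed steel plate 170 x 350 mm with a rail on it, 35 mm wide, 330 long, top 10.5 mm above the bench. Origin: on the bench below the rail's middle; y along the rail, z up. A device fully down has its underside 4.5 mm above the bench. End brackets (10 mm wide, 46.5 high) at y = -155 and +155; slotted wiring duct 30 mm wide, 40.5 high, at x = +85
- incoming: incoming terminals, fixed on the rail near one end (either one): grey group of three thick terminals with large screws, 56 mm deep, 30 wide along the rail (y), top 50.5 mm above the bench. Origin: centre of underside, 134 mm from the rail's middle, 4.5 mm above the bench
- outgoing: outgoing terminals, fixed on the rail near the other end: grey group of six thin terminals with small screws, 48 mm deep, 30 wide along the rail (y), top 38.5 mm above the bench. Origin: centre of underside, 134 mm from the rail's middle, 4.5 mm above the bench. 238 mm of rail are free between the groups
- breaker: circuit breaker, white, 36 mm wide (y), two black toggles joined by a bar on top (to 78 mm); 88 mm deep (x), shoulders 46 mm above the underside; a 45 mm deep nose (x) over its full width up to 70 mm: grip it across x, fingertips just above the shoulders. Groove below along y: 38.4 mm wide, mouth 43.4, 6 deep, drops over the rail. Origin: centre of underside; catch at -x. 0.22 kg
- supply: power supply, grey, 54 mm wide (y), vent slots on top; 88 mm deep (x), shoulders 46 mm above the underside; a 45 mm deep nose (x) over its full width up to 70 mm: grip it across x, fingertips just above the shoulders. Groove below along y: 38.4 mm wide, mouth 43.4, 6 deep, drops over the rail. Origin: centre of underside; catch at -x. About 0.3 kg
- controller: controller, grey, 72 mm wide (y), the widest, display and six keys on top; 88 mm deep (x), shoulders 46 mm above the underside; a 45 mm deep nose (x) over its full width up to 70 mm: grip it across x, fingertips just above the shoulders. Groove below along y: 38.4 mm wide, mouth 43.4, 6 deep, drops over the rail. Origin: centre of underside; catch at -x. About 0.25 kg
- relay: plug-in relay, the narrowest, 27 mm wide (y), black base, clear nose with wire clips; 88 mm deep (x), shoulders 46 mm above the underside; a 45 mm deep nose (x) over its full width up to 70 mm: grip it across x, fingertips just above the shoulders. Groove below along y: 38.4 mm wide, mouth 43.4, 6 deep, drops over the rail. Origin: centre of underside; catch at -x. 0.12 kg

How it is judged:
By the outcome, as a careful person would: the job done as asked, in the order asked, and still so for the second after the job is handed in, with the robot touching nothing.
It also fails if it takes over 106 s, if anything falls off the work surface, if the arm or the gripper's body presses on something with over 40 N, if the wrist force passes 120 N, or if a joint passes its speed limit or range.

## Working session

There is one attempt and no reset: what is moved stays moved. The work goes in short steps, Python scripts to look and compute and a tool call to move; the robot and the scene stay as the last step left them, time stands still between calls to the robot, and variables do not carry over. Pictures are saved under pics/ and viewed, at most 14 in all, crops included, and the job is handed in when it is done.

Besides the shell and the picture viewer there is one more tool, called after "Request:" by a JSON object that holds its "api" and its "payload", one argument or row to a line. jog_arm: Moves the arm, as the interface text tells. Scaled input: -1 to 1 covers 0.025 m each way for a shift and 4 degrees each way for a turn. Its arguments: {"type":"object","properties":{"dr":{"type":"array","items":{"type":"array","items":{"type":"number"}}},"translation":{"type":"array","items":{"type":"array","items":{"type":"number"}}},"jaw":{"type":"array","items":{"type":"number"}},"squeeze":{"type":"number"}},"required":["dr","translation","jaw"]}

```bash
mkdir -p pics; ls; python3 - <<'E'
from workcell import manip, optics
import cv2
for n in("top","side"):
    c=optics.camera(n); cv2.imwrite(f"pics/{n}0.png",c["color"][:,:,::-1]); print(n,c["mtx"].tolist(),c["k1"],c["R"].round(4).tolist(),c["t"].round(4).tolist())
print(manip.get_obs())
E
```

```text
pics
top [[447.25637086232484, 0.0, 315.37297238614707], [0.0, 447.25637086232484, 207.1704438445459], [0.0, 0.0, 1.0]] -0.09111421934513239 [[0.0052, -1.0, -0.0026], [-0.9998, -0.0052, -0.0209], [0.0209, 0.0027, -0.9998]] [-0.1587, 0.5415, 0.9781]
side [[415.66356178335184, 0.0, 316.84400043055365], [0.0, 415.66356178335184, 202.68210221200394], [0.0, 0.0, 1.0]] -0.07238256985728732 [[-0.9995, 0.0311, 0.0017], [0.0169, 0.586, -0.8101], [-0.0262, -0.8097, -0.5863]] [0.5676, 0.1279, 0.8243]
{'clock': 0.1, 'joint_pos': array([-1.20461802,  0.33281499, -0.06470309,  1.46087358,  0.02158591,
        1.34991598, -0.08852135]), 'joint_velocities': array([ 0.00037438, -0.00243577, -0.00183155, -0.00274049,  0.00063376,
       -0.00117741,  0.00116745]), 'tau': array([ 2.13813619e-03, -6.26743841e+01,  4.97879635e-02, -3.92431104e+01,
        1.64706405e-02,  6.94469927e-03, -1.24746830e-05]), 'position': array([0.23677645, 0.57803522, 0.2305838 ]), 'ee_rot': array([ 1.93168150e-01,  9.81165446e-01, -6.50196949e-04, -1.04531601e-04]), 'ft_force': array([-0.36732317,  0.61104773,  0.91682019]), 'torque': array([-0.010466  , -0.0058443 ,  0.00767566]), 'grasp_force': 0.0, 'grip_width': 0.9995322785538302}
```

View pics/top0.png

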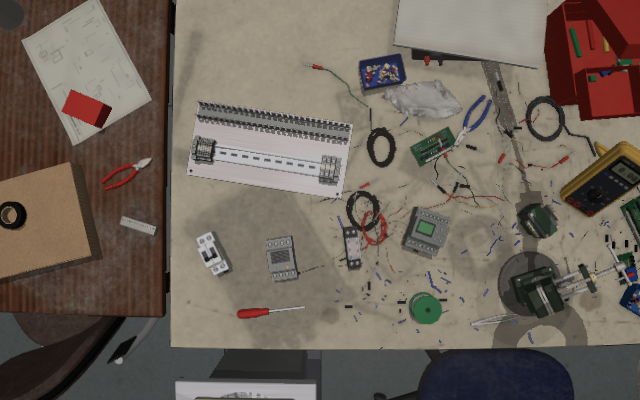

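View pics/side0.png

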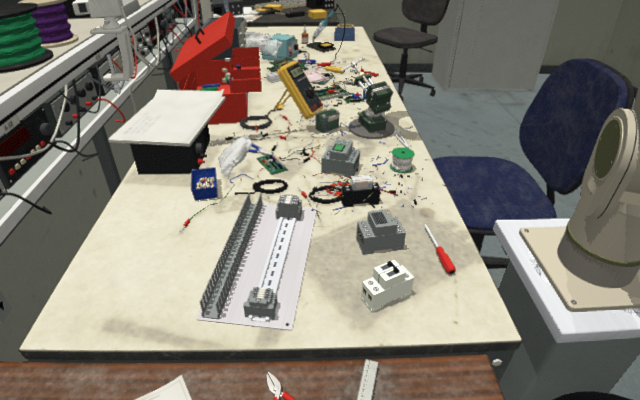

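The top view shows the rail from (200,150) to (332,168). The breaker is at (212,254), supply (283,258), relay (352,247) and controller (426,231). I'll zoom in next.

```bash
python3 - <<'E'
import cv2
t=cv2.imread("pics/top0.png"); s=cv2.imread("pics/side0.png")
cv2.imwrite("pics/t1.png",cv2.resize(t[90:290,180:460][:, :],None,fx=2.85,fy=2.85,interpolation=cv2.INTER_CUBIC))
cv2.imwrite("pics/s1.png",cv2.resize(s[130:330,190:430],None,fx=3,fy=3,interpolation=cv2.INTER_CUBIC))
E
```

```text
(no output)
```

View pics/t1.png

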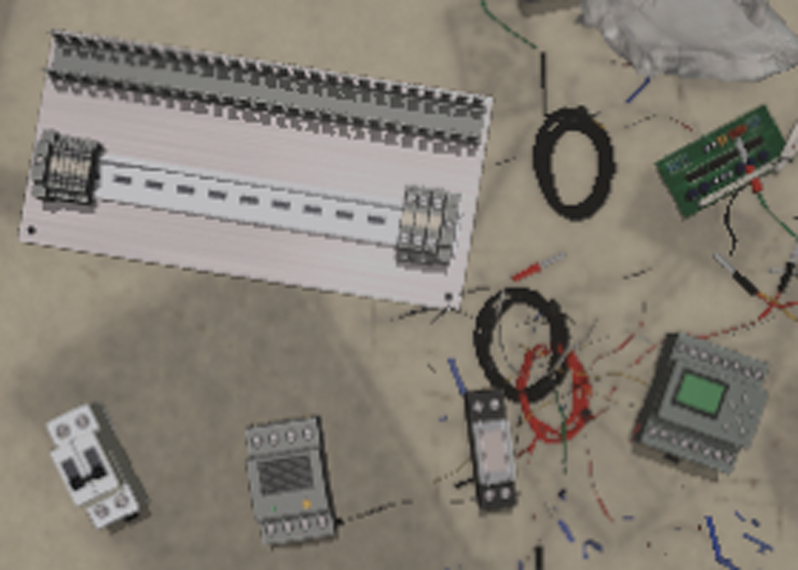

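View pics/s1.png

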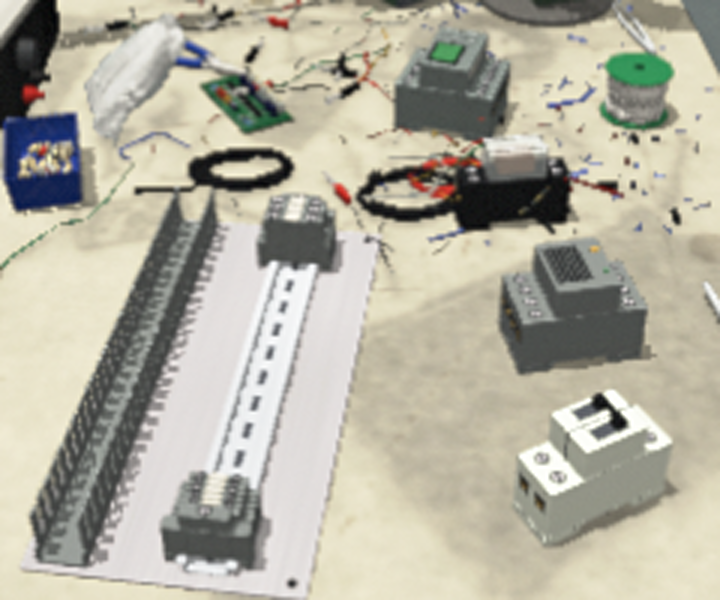

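```bash
cat > vis.py <<'E'
import numpy as np, cv2
CAL={}
def setcal(n,c): CAL[n]=c
def ray(c,px):
    p=np.atleast_2d(np.array(px,float)).reshape(-1,1,2)
    d=cv2.undistortPoints(p,c["mtx"],np.array([c["k1"],0,0,0.])).reshape(-1,2)
    # k1 drawn at 1+k1 r^2 = OpenCV model
    D=np.c_[d,np.ones(len(d))]@c["R"]; C=-c["R"].T@c["t"]
    return C,D
def onz(c,px,z):
    C,D=ray(c,px); return C+D*((z-C[2])/D[:,2])[:,None]
def tri(ct,pt,cs,ps):
    C1,D1=ray(ct,pt);C2,D2=ray(cs,ps);out=[]
    for a,b in zip(D1,D2):
        A=np.c_[a,-b];s=np.linalg.lstsq(A,C2-C1,rcond=None)[0]
        p,q=C1+a*s[0],C2+b*s[1];out.append(np.r_[(p+q)/2,np.linalg.norm(p-q)])
    return np.array(out)
def proj(c,X):
    return cv2.projectPoints(np.atleast_2d(X).astype(float),cv2.Rodrigues(c["R"])[0],c["t"],c["mtx"],np.array([c["k1"],0,0,0.]))[0].reshape(-1,2)
E
python3 - <<'E'
from workcell import optics
import numpy as np,cv2,pickle
from vis import *
c={n:optics.camera(n) for n in("top","side")}; pickle.dump(c,open("cam.pkl","wb"))
im={n:c[n]["color"][:,:,::-1].copy() for n in c}
roi={"top":{"breaker":(212,254),"supply":(283,258),"relay":(352,247),"controller":(426,231)},
"side":{"breaker":(388,285),"supply":(382,232),"relay":(361,190),"controller":(341,156)}}
for n in c:
    tiles=[]
    for k,(u,v) in roi[n].items():
        x0,y0=u-32,v-24; cr=im[n][y0:y0+48,x0:x0+64]
        f=cv2.GaussianBlur(cr,(3,3),0).astype(float); r=255*np.clip(f[...,0]/(f[...,2]+1),0.4,1.2)/1.2
        th,m=cv2.threshold(r.astype(np.uint8),0,255,cv2.THRESH_OTSU)
        m=cv2.morphologyEx(m,cv2.MORPH_OPEN,np.ones((3,3)))
        cs=cv2.findContours(m,cv2.RETR_EXTERNAL,cv2.CHAIN_APPROX_NONE)[0]; ct=max(cs,key=cv2.contourArea)
        rc=cv2.minAreaRect(ct); b=cv2.boxPoints(rc)
        if n=="top":
            P=onz(c[n],b+[x0,y0],0.046); print(k,th,"center",P.mean(0).round(4),"sides",[np.linalg.norm(P[i]-P[i-1]).round(4) for i in(1,2)],"ang",[round(float(np.degrees(np.arctan2(*(P[i]-P[i-1])[[1,0]]))),1) for i in(1,2)])
        big=cv2.resize(cr,None,fx=6.25,fy=6.25,interpolation=cv2.INTER_CUBIC)
        cv2.drawContours(big,[((ct+0.5)*6.25).astype(int)],-1,(0,255,255),1)
        for i in range(0,64,8):
            cv2.line(big,(int(i*6.25),0),(int(i*6.25),6),(255,0,255),1); cv2.putText(big,str(x0+i),(int(i*6.25),16),0,.35,(255,0,0),1)
        for i in range(8,48,8):
            cv2.line(big,(0,int(i*6.25)),(6,int(i*6.25)),(255,0,255),1); cv2.putText(big,str(y0+i),(8,int(i*6.25)+4),0,.35,(255,0,0),1)
        tiles.append(big)
    cv2.imwrite(f"pics/{n}_m.png",np.vstack([np.hstack(tiles[:2]),np.hstack(tiles[2:])]))
# rail slots
for n,(x0,y0,x1,y1) in {"top":(216,140,318,180),"side":(262,215,295,290)}.items():
    g=cv2.cvtColor(im[n],cv2.COLOR_BGR2GRAY)[y0:y1,x0:x1]
    g2=cv2.morphologyEx(g,cv2.MORPH_BLACKHAT,np.ones((7,7)))
    m=(g2>50).astype(np.uint8); nc,lab,st,ce=cv2.connectedComponentsWithStats(m)
    L=[]
    for i in range(1,nc):
        w=np.where(lab==i,g2,0).astype(float)
        if st[i,4]>=4: L.append([(w*np.arange(w.shape[1])).sum()/w.sum()+x0,(w*np.arange(w.shape[0])[:,None]).sum()/w.sum()+y0,st[i,4]])
    L=np.array(L); print(n,L.round(1).tolist())
    print(onz(c[n],L[:,:2],.0105).round(4).tolist())
E
```

```text
breaker 192.0 center [0.4409 0.064  0.046 ] sides [np.float64(0.045), np.float64(0.0918)] ang [-63.3, -152.9]
supply 188.0 center [ 0.4329 -0.0837  0.046 ] sides [np.float64(0.0585), np.float64(0.0894)] ang [-80.8, -170.8]
relay 142.0 center [ 0.4589 -0.2326  0.046 ] sides [np.float64(0.099), np.float64(0.133)] ang [0.3, -89.7]
controller 188.0 center [ 0.4913 -0.3935  0.046 ] sides [np.float64(0.0883), np.float64(0.0833)] ang [-18.4, -108.0]
top [[224.9, 147.8, 26.0], [239.6, 150.0, 4.0], [222.8, 152.7, 14.0], [233.5, 154.4, 15.0], [252.0, 152.0, 5.0], [258.0, 153.0, 5.0], [244.4, 156.1, 16.0], [255.7, 157.9, 16.0], [277.0, 156.0, 5.0], [267.0, 159.7, 16.0], [217.4, 160.0, 4.0], [278.2, 161.4, 15.0], [312.5, 161.8, 4.0], [289.2, 163.2, 14.0], [300.4, 164.9, 14.0], [311.5, 166.7, 13.0]]
[[0.6722, 0.0446, 0.0105], [0.6673, 0.0119, 0.0105], [0.6614, 0.0491, 0.0105], [0.6576, 0.0251, 0.0105], [0.6629, -0.0157, 0.0105], [0.6607, -0.0289, 0.0105], [0.6538, 0.001, 0.0105], [0.6499, -0.0241, 0.0105], [0.6542, -0.0709, 0.0105], [0.646, -0.0489, 0.0105], [0.6451, 0.0609, 0.0105], [0.6423, -0.
[... 297 characters left out ...]
12.0], [268.5, 263.6, 40.0], [286.1, 255.7, 12.0], [277.1, 255.2, 12.0], [274.6, 264.0, 13.0], [281.2, 273.8, 11.0], [272.0, 273.0, 13.0], [262.6, 283.2, 9.0], [269.3, 282.4, 17.0], [278.1, 285.0, 11.0], [268.5, 288.7, 10.0]]
[[0.6358, -0.17, 0.0105], [0.644, -0.1349, 0.0105], [0.6315, -0.1394, 0.0105], [0.6152, -0.1294, 0.0105], [0.6351, -0.115, 0.0105], [0.6519, -0.0851, 0.0105], [0.6389, -0.0902, 0.0105], [0.6428, -0.0655, 0.0105], [0.6624, -0.0182, 0.0105], [0.6285, -0.0402, 0.0105], [0.6466, -0.0419, 0.0105], [0.6503, -0.017, 0.0105], [0.6364, 0.0101, 0.0105], [0.6542, 0.0075, 0.0105], [0.6703, 0.0335, 0.0105], [0.6579, 0.0318, 0.0105], [0.641, 0.0389, 0.0105], [0.6584, 0.0477, 0.0105]]
```

View pics/top_m.png

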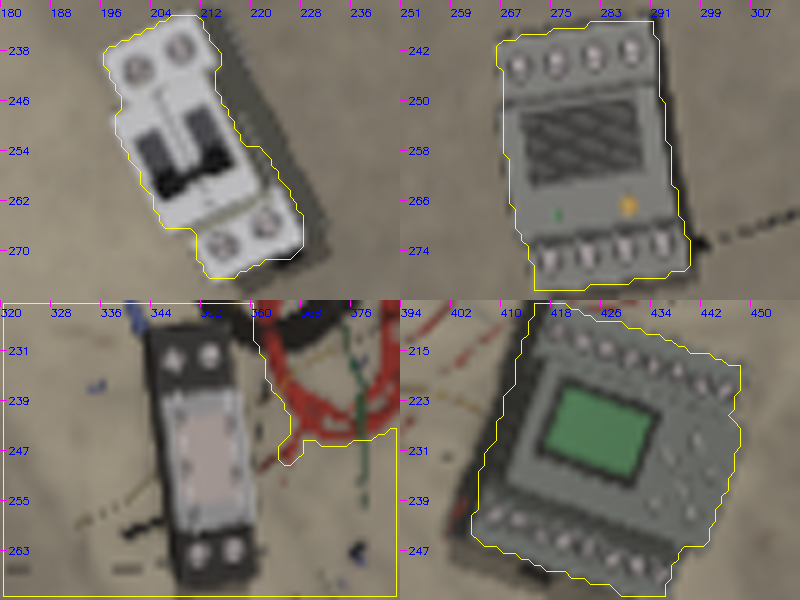

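View pics/side_m.png

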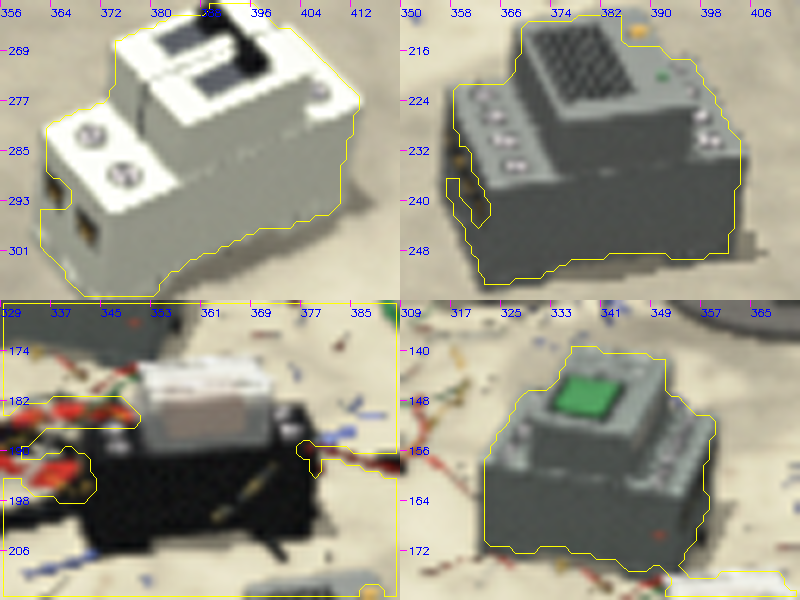

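The top tiles show clear shoulder screws on all four devices: breaker around tile (202,148), supply (190,155), relay (203,454) and controller. The side tiles show the same screws and tops for triangulation. The incoming group of three thick terminals is at the rail's −y end.

```bash
cat > m.py <<'E'
import pickle,numpy as np
from vis import *
c=pickle.load(open("cam.pkl","rb")); T,S=c["top"],c["side"]
roi={"top":{"breaker":(212,254),"supply":(283,258),"relay":(352,247),"controller":(426,231)},
"side":{"breaker":(388,285),"supply":(382,232),"relay":(361,190),"controller":(341,156)}}
off={"breaker":(0,0),"supply":(400,0),"relay":(0,300),"controller":(400,300)}
def px(n,k,P): return (np.array(P,float)-off[k]+.5)/6.25-.5+np.array(roi[n][k])-[32,24]
sc={"breaker":[(138,70),(180,50),(222,247),(267,223)],"supply":[(519,66),(631,50),(549,260),(663,242)],
"relay":[(173,358),(209,354),(198,555),(233,550)],"controller":[(556,332),(726,390),(497,513),(637,567)]}
for k,P in sc.items():
    W=onz(T,px("top",k,P),.046); ax=W[:2].mean(0)-W[2:].mean(0)
    print(k,"ctr",W.mean(0)[:2].round(4),"yaw x-axis",np.degrees(np.arctan2(ax[1],ax[0])).round(1),"yaw y",[np.degrees(np.arctan2(-(W[i]-W[i+1])[0],(W[i]-W[i+1])[1])).round(1) for i in(0,2)],"len",np.linalg.norm(ax).round(4))
def t(k,a,b): print(k,tri(T,px("top",k,a),S,px("side",k,b)).round(4).tolist())
t("breaker",[(138,70),(180,50)],[(125,175),(91,136)])
t("supply",[(519,66),(631,50),(583,141)],[(515,165),(484,95),(585,64)])
t("controller",[(598,428)],[(588,395)])
t("relay",[(163,395),(237,388),(252,522),(176,532)],[(150,385),(140,362),(262,360),(270,378)])
for k,P in {"breaker":[(115,123),(190,80),(265,187),(168,228)],"relay":[(163,395),(237,388),(252,522),(176,532)],"supply":[(506,105),(655,85),(673,225),(523,240)]}.items():
    W=onz(T,px("top",k,P),.07); print(k,"nose",W.mean(0).round(4),[np.linalg.norm(W[i]-W[i-1]).round(4) for i in range(4)])
ts=np.array([[222.8,152.7],[233.5,154.4],[244.4,156.1],[255.7,157.9],[267,159.7],[278.2,161.4],[289.2,163.2],[300.4,164.9],[311.5,166.7]])
ss=np.array([[269.3,282.4],[272,273],[274.6,264],[277.1,255.2],[279.5,247.3],[281.8,239.4],[284,231.8],[286,224.7]])
print(tri(T,ts[:8],S,ss).round(4).tolist());print(tri(T,ts[1:],S,ss).round(4).tolist())
W=onz(T,ts,.004); d=W[0]-W[-1]; print("rail mid",W[4],W.mean(0),"yaw",np.degrees(np.arctan2(-d[0],d[1])),np.linalg.norm(d)/8)
E
python3 m.py
```

```text
breaker ctr [0.4429 0.0628] yaw x-axis 26.6 yaw y [np.float64(25.7), np.float64(28.4)] len 0.066
supply ctr [ 0.4333 -0.0842] yaw x-axis 9.4 yaw y [np.float64(8.5), np.float64(9.4)] len 0.0659
relay ctr [ 0.4574 -0.2338] yaw x-axis 7.4 yaw y [np.float64(6.6), np.float64(8.3)] len 0.0668
controller ctr [ 0.4929 -0.391 ] yaw x-axis -22.6 yaw y [np.float64(-18.4), np.float64(-20.8)] len 0.0657
breaker [[0.4688, 0.0849, 0.0455, 0.0001], [0.4761, 0.0704, 0.0459, 0.0005]]
supply [[0.4632, -0.06, 0.0466, 0.0003], [0.4686, -0.0976, 0.0454, 0.0001], [0.4395, -0.0835, 0.0689, 0.0008]]
controller [[0.5002, -0.3826, 0.071, 0.0018]]
relay [[0.4793, -0.2182, 0.076, 0.0012], [0.4809, -0.2428, 0.0704, 0.0001], [0.4354, -0.2481, 0.0672, 0.0023], [0.4346, -0.2227, 0.0754, 0.0014]]
breaker nose [0.4425 0.0629 0.07  ] [np.float64(0.0389), np.float64(0.0289), np.float64(0.0432), np.float64(0.0351)]
relay nose [ 0.4574 -0.2331  0.07  ] [np.float64(0.0452), np.float64(0.0244), np.float64(0.0443), np.float64(0.0252)]
supply nose [ 0.4325 -0.0857  0.07  ] [np.float64(0.0447), np.float64(0.0495), np.float64(0.0464), np.float64(0.0496)]
[[0.6576, 0.0458, 0.0255, 0.0031], [0.6539, 0.0223, 0.0257, 0.0031], [0.6502, -0.0015, 0.0257, 0.0031], [0.6465, -0.0261, 0.0255, 0.0029], [0.6428, -0.0505, 0.0242, 0.0028], [0.6392, -0.0748, 0.024, 0.003], [0.6353, -0.0987, 0.0243, 0.0029], [0.6318, -0.123, 0.0238, 0.0028]]
[[0.6585, 0.0263, 0.0046, 0.0002], [0.6547, 0.0019, 0.0048, 0.0002], [0.6509, -0.0232, 0.0044, 0.0003], [0.647, -0.0483, 0.0045, 0.0005], [0.6433, -0.0731, 0.0037, 0.0002], [0.6393, -0.0975, 0.0042, 0.0003], [0.6355, -0.1223, 0.0044, 0.0001], [0.6318, -0.1468, 0.0044, 0.0003]]
rail mid [ 0.64681427 -0.0482708   0.004     ] [ 0.64694793 -0.04803468  0.004     ] yaw -8.81963880874698 0.02494553301635398
```

Request:
{"api": "jog_arm", "payload": {
  "dr": [
    [0, 0, 0],
    [0, 0, 0],
    [0, 0, 0],
    [0, 0, 0]
  ],
  "translation": [
    [0, -1, 0],
    [0, -1, 0],
    [0, -1, 0],
    [0, -1, 0]
  ],
  "jaw": [1, 1, 1, 1]
}}

```text
clock: 0.6
position: [0.1986, 0.4848, 0.2311]
ee_rot: [0.193, 0.981, -0.0, -0.0]
ft_force: [0.3, 0.2, 0.2]
grip_width: 0.999
grasp_force: 0.0
```

```bash
cat > plan.py <<'E'
import sys,numpy as np
from workcell import manip
from scipy.spatial.transform import Rotation as Ro
O=np.array([.6469,-.0482]); RY=-8.82
dev={"breaker":(.4428,.0628,26.9),"supply":(.4332,-.0845,9.2),"relay":(.4574,-.2336,7.4),"controller":(.4920,-.392,-18.8)}
slot={"breaker":-97,"supply":-48,"controller":19,"relay":72.5}
def rail(x,y):
    a=np.radians(RY); return O+x*np.array([np.cos(a),np.sin(a)])+y*np.array([-np.sin(a),np.cos(a)])
def go(xy,yaw,z):
    o=manip.get_obs(); R=Ro.from_quat(o["ee_rot"]).as_matrix()
    cy=np.degrees(np.arctan2(R[1,1],R[0,1])); turn=-(yaw-cy)  # about tool z
    a=np.radians(yaw); Rn=np.array([[np.sin(a),np.cos(a),0],[-np.cos(a),np.sin(a),0],[0,0,-1]])
    d=np.r_[xy,z]-o["position"]
    print("t",round(o["clock"],2),"pos",o["position"].round(4),"yaw",cy.round(2),"F",o["ft_force"].round(1),"tilt",R[:2,2].round(4))
    print("turn units z:",round(turn/4,2),"then shift units tool xyz:",(Rn.T@d/.025).round(2))
if __name__=="__main__":
    m,k,z=sys.argv[1],sys.argv[2],float(sys.argv[3])
    dy=float(sys.argv[4]) if len(sys.argv)>4 else 0
    if m=="g": go(dev[k][:2],dev[k][2],z)
    else: go(rail(0,slot[k]*.001+dy*.001),RY,z)
E
python3 plan.py g breaker .15
```

```text
t 0.6 pos [0.1986 0.4848 0.2311] yaw 67.72 F [0.3 0.2 0.2] tilt [-0.0001 -0.0002]
turn units z: 10.21 then shift units tool xyz: [19.47  1.07  3.24]
```

Request:
{"api": "jog_arm", "payload": {
  "dr": [
    [0, 0, 1],
    [0, 0, 1],
    [0, 0, 1],
    [0, 0, 1],
    [0, 0, 1],
    [0, 0, 1],
    [0, 0, 1],
    [0, 0, 1],
    [0, 0, 1],
    [0, 0, 1]
  ],
  "translation": [
    [0.8, 0, 0],
    [0.8, 0, 0],
    [0.8, 0, 0],
    [0.8, 0, 0],
    [0.8, 0, 0],
    [0.8, 0, 0],
    [0.8, 0, 0],
    [0.8, 0, 0],
    [0.8, 0, 0],
    [0.8, 0, 0]
  ],
  "jaw": [1, 1, 1, 1, 1, 1, 1, 1, 1, 1],
  "squeeze": 60
}}

```text
clock: 1.6
position: [0.0488, 0.613, 0.2312]
ee_rot: [0.518, 0.855, -0.0, 0.0]
ft_force: [0.3, 0.0, 0.1]
grip_width: 0.996
grasp_force: 0.0
```

```bash
python3 plan.py g breaker .12
```

```text
t 1.6 pos [0.0488 0.613  0.2312] yaw 27.58 F [0.3 0.  0.1] tilt [-0.0001 -0.0002]
turn units z: 0.17 then shift units tool xyz: [26.76  4.1   4.45]
```

```bash
sed -i 's/\[\[np.sin(a),np.cos(a),0\],\[-np.cos(a),np.sin(a),0\]/[[-np.sin(a),np.cos(a),0],[np.cos(a),np.sin(a),0]/' plan.py; python3 plan.py g breaker .12
```

```text
t 1.6 pos [0.0488 0.613  0.2312] yaw 27.58 F [0.3 0.  0.1] tilt [-0.0001 -0.0002]
turn units z: 0.17 then shift units tool xyz: [-26.76   4.1    4.45]
```

Request:
{"api": "jog_arm", "payload": {
  "dr": [
    [0, 0, 0.17],
    [0, 0, 0],
    [0, 0, 0],
    [0, 0, 0],
    [0, 0, 0],
    [0, 0, 0],
    [0, 0, 0],
    [0, 0, 0],
    [0, 0, 0],
    [0, 0, 0]
  ],
  "translation": [
    [-1, 1, 0],
    [-1, 1, 0],
    [-1, 1, 0],
    [-1, 1, 0],
    [-1, 0, 0],
    [-1, 0, 0],
    [-1, 0, 0],
    [-1, 0, 0],
    [-1, 0, 0],
    [-1, 0, 0]
  ],
  "jaw": [1, 1, 1, 1, 1, 1, 1, 1, 1, 1]
}}

```text
clock: 2.6
position: [0.2527, 0.4347, 0.2312]
ee_rot: [0.522, 0.853, -0.0, -0.0]
ft_force: [-0.9, -0.2, 0.2]
grip_width: 0.999
grasp_force: 0.0
```

Request:
{"api": "jog_arm", "payload": {
  "dr": [
    [0, 0, 0],
    [0, 0, 0],
    [0, 0, 0],
    [0, 0, 0],
    [0, 0, 0],
    [0, 0, 0],
    [0, 0, 0],
    [0, 0, 0],
    [0, 0, 0],
    [0, 0, 0]
  ],
  "translation": [
    [-1, 0, 0.2],
    [-1, 0, 0.2],
    [-1, 0, 0.2],
    [-1, 0, 0.2],
    [-1, 0, 0.2],
    [-1, 0, 0.2],
    [-1, 0, 0.2],
    [-1, 0, 0.2],
    [-1, 0, 0.2],
    [-1, 0, 0.2]
  ],
  "jaw": [1, 1, 1, 1, 1, 1, 1, 1, 1, 1]
}}

```text
clock: 3.6
position: [0.3663, 0.2121, 0.1811]
ee_rot: [0.522, 0.853, 0.0, -0.0]
ft_force: [-0.0, -0.2, -0.2]
grip_width: 1.0
grasp_force: 0.0
```

```bash
python3 plan.py g breaker .11
```

```text
t 3.6 pos [0.3663 0.2121 0.1811] yaw 27.05 F [-0.  -0.2 -0.2] tilt [0.0001 0.0003]
turn units z: 0.04 then shift units tool xyz: [-6.71  0.03  2.85]
```

Request:
{"api": "jog_arm", "payload": {
  "dr": [
    [0, 0, 0],
    [0, 0, 0],
    [0, 0, 0],
    [0, 0, 0],
    [0, 0, 0],
    [0, 0, 0],
    [0, 0, 0],
    [0, 0, 0]
  ],
  "translation": [
    [-0.96, 0, 0.4],
    [-0.96, 0, 0.4],
    [-0.96, 0, 0.4],
    [-0.96, 0, 0.4],
    [-0.96, 0, 0.4],
    [-0.96, 0, 0.4],
    [-0.95, 0, 0.4],
    [0, 0, 0]
  ],
  "jaw": [1, 1, 1, 1, 1, 1, 1, 1]
}}

```text
clock: 4.4
position: [0.4424, 0.0608, 0.1103]
ee_rot: [0.524, 0.852, -0.001, -0.0]
ft_force: [-1.6, -0.2, -0.7]
grip_width: 0.997
grasp_force: 0.0
```

```bash
python3 plan.py g breaker .052; python3 - <<'E'
from workcell import optics
import cv2
c=optics.camera("side");s=c["color"][150:330,250:490,::-1]; cv2.imwrite("pics/s2.png",cv2.resize(s,None,fx=3,fy=3))
E
```

```text
t 4.4 pos [0.4424 0.0608 0.1103] yaw 26.82 F [-1.6 -0.2 -0.7] tilt [-0.0012 -0.0015]
turn units z: -0.02 then shift units tool xyz: [0.07 0.05 2.33]
```

View pics/s2.png

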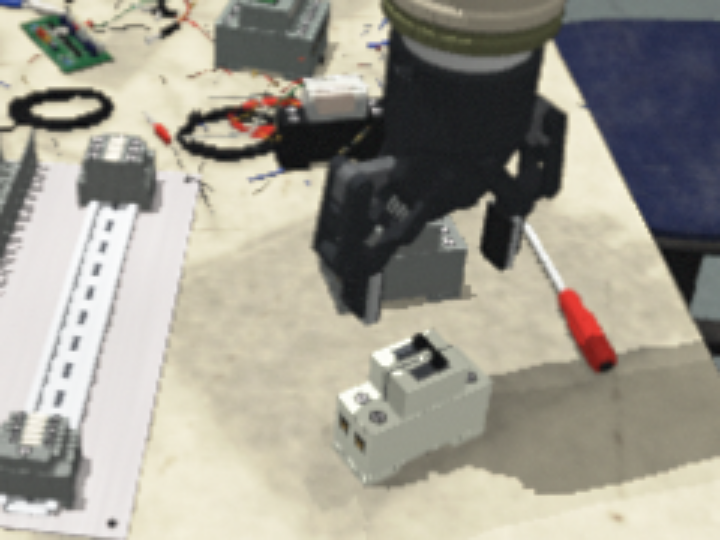

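The open fingers straddle the breaker's nose along its depth, with the fingertips at crop (370,315) and (500,265) above the breaker at (410,405). I'll descend and grip.

Request:
{"api": "jog_arm", "payload": {
  "dr": [
    [0, 0, 0],
    [0, 0, 0],
    [0, 0, 0],
    [0, 0, 0],
    [0, 0, 0]
  ],
  "translation": [
    [0.07, 0.05, 0.7],
    [0, 0, 0.7],
    [0, 0, 0.5],
    [0, 0, 0.4],
    [0, 0, 0]
  ],
  "jaw": [1, 1, 1, 1, 1]
}}

```text
clock: 4.95
position: [0.4418, 0.066, 0.0529]
ee_rot: [0.522, 0.853, -0.001, -0.001]
ft_force: [0.3, 0.4, 0.8]
grip_width: 1.002
grasp_force: 0.0
```

Request:
{"api": "jog_arm", "payload": {
  "dr": [
    [0, 0, 0],
    [0, 0, 0],
    [0, 0, 0],
    [0, 0, 0],
    [0, 0, 0],
    [0, 0, 0],
    [0, 0, 0],
    [0, 0, 0]
  ],
  "translation": [
    [0, 0, 0],
    [0, 0, 0],
    [0, 0, 0],
    [0, 0, 0],
    [0, 0, 0],
    [0, 0, 0],
    [0, 0, 0],
    [0, 0, 0]
  ],
  "jaw": [0.3, 0.3, 0.3, 0.3, 0.3, 0.3, 0.3, 0.3]
}}

```text
clock: 5.75
position: [0.4431, 0.066, 0.0547]
ee_rot: [0.522, 0.853, 0.001, 0.0]
ft_force: [-2.6, -1.6, 6.4]
grip_width: 0.511
grasp_force: 61.7
```

```bash
python3 plan.py g breaker .052
```

```text
t 5.75 pos [0.4431 0.066  0.0547] yaw 27.03 F [-2.6 -1.6  6.4] tilt [0.001  0.0008]
turn units z: 0.03 then shift units tool xyz: [-0.11 -0.07  0.11]
```

Request:
{"api": "jog_arm", "payload": {
  "dr": [
    [0, 0, 0],
    [0, 0, 0],
    [0, 0, 0],
    [0, 0, 0],
    [0, 0, 0],
    [0, 0, 0]
  ],
  "translation": [
    [0, 0, -0.5],
    [0, 0, -0.8],
    [0, 0, -0.8],
    [0, 0, -0.8],
    [0, 0, -0.8],
    [0, 0, 0]
  ],
  "jaw": [0.3, 0.3, 0.3, 0.3, 0.3, 0.3]
}}

```text
clock: 6.35
position: [0.4441, 0.0661, 0.1492]
ee_rot: [0.522, 0.853, 0.002, 0.001]
ft_force: [1.0, 0.5, -3.0]
grip_width: 0.508
grasp_force: 62.1
```

```bash
python3 plan.py p breaker .135 2.7
```

```text
t 6.35 pos [0.4441 0.0661 0.1492] yaw 27.02 F [ 1.   0.5 -3. ] tilt [0.0044 0.0022]
turn units z: 8.96 then shift units tool xyz: [-7.05  8.72  0.57]
```

Request:
{"api": "jog_arm", "payload": {
  "dr": [
    [0, 0, 1],
    [0, 0, 1],
    [0, 0, 1],
    [0, 0, 1],
    [0, 0, 1],
    [0, 0, 1],
    [0, 0, 1],
    [0, 0, 1],
    [0, 0, 0.96]
  ],
  "translation": [
    [0, 0, 0],
    [0, 0, 0],
    [0, 0, 0],
    [0, 0, 0],
    [0, 0, 0],
    [0, 0, 0],
    [0, 0, 0],
    [0, 0, 0],
    [0, 0, 0]
  ],
  "jaw": [0.3, 0.3, 0.3, 0.3, 0.3, 0.3, 0.3, 0.3, 0.3]
}}

```text
clock: 7.25
position: [0.4421, 0.0656, 0.1457]
ee_rot: [0.76, 0.65, -0.0, -0.0]
ft_force: [-0.5, -0.3, -1.6]
grip_width: 0.511
grasp_force: 62.0
```

Request:
{"api": "jog_arm", "payload": {
  "dr": [
    [0, 0, 0],
    [0, 0, 0],
    [0, 0, 0],
    [0, 0, 0],
    [0, 0, 0],
    [0, 0, 0],
    [0, 0, 0],
    [0, 0, 0],
    [0, 0, 0],
    [0, 0, 0]
  ],
  "translation": [
    [-0.78, 0.97, 0],
    [-0.78, 0.97, 0],
    [-0.78, 0.97, 0],
    [-0.78, 0.97, 0],
    [-0.78, 0.97, 0],
    [-0.78, 0.97, 0],
    [-0.78, 0.97, 0],
    [-0.78, 0.97, 0],
    [-0.78, 0.97, 0],
    [0, 0, 0]
  ],
  "jaw": [0.3, 0.3, 0.3, 0.3, 0.3, 0.3, 0.3, 0.3, 0.3, 0.3]
}}

```text
clock: 8.25
position: [0.632, -0.145, 0.1451]
ee_rot: [0.76, 0.649, -0.001, 0.001]
ft_force: [-0.0, -0.5, -1.9]
grip_width: 0.509
grasp_force: 62.4
```

```bash
python3 plan.py p breaker .085 2.7
```

```text
t 8.25 pos [ 0.632  -0.145   0.1451] yaw -9.01 F [-0.  -0.5 -1.9] tilt [-0.0009 -0.0029]
turn units z: -0.05 then shift units tool xyz: [ 0.15 -0.01  2.4 ]
```

Request:
{"api": "jog_arm", "payload": {
  "dr": [
    [0, 0, -0.05],
    [0, 0, 0],
    [0, 0, 0],
    [0, 0, 0]
  ],
  "translation": [
    [0.15, 0, 0.4],
    [0, 0, 0.6],
    [0, 0, 0],
    [0, 0, 0]
  ],
  "jaw": [0.3, 0.3, 0.3, 0.3]
}}

```text
clock: 8.65
position: [0.6313, -0.1363, 0.1205]
ee_rot: [0.758, 0.652, -0.0, -0.001]
ft_force: [0.3, -0.8, -1.8]
grip_width: 0.506
grasp_force: 62.3
```

```bash
python3 plan.py p breaker .067 2.7; python3 - <<'E'
from workcell import optics
import cv2
c=optics.camera("side");s=c["color"][130:310,190:430,::-1]; cv2.imwrite("pics/s3.png",cv2.resize(s,None,fx=3,fy=3,interpolation=cv2.INTER_CUBIC))
E
```

```text
t 8.65 pos [ 0.6313 -0.1363  0.1205] yaw -8.54 F [ 0.3 -0.8 -1.8] tilt [-0.0015  0.0006]
turn units z: 0.07 then shift units tool xyz: [-0.19  0.08  2.14]
```

View pics/s3.png

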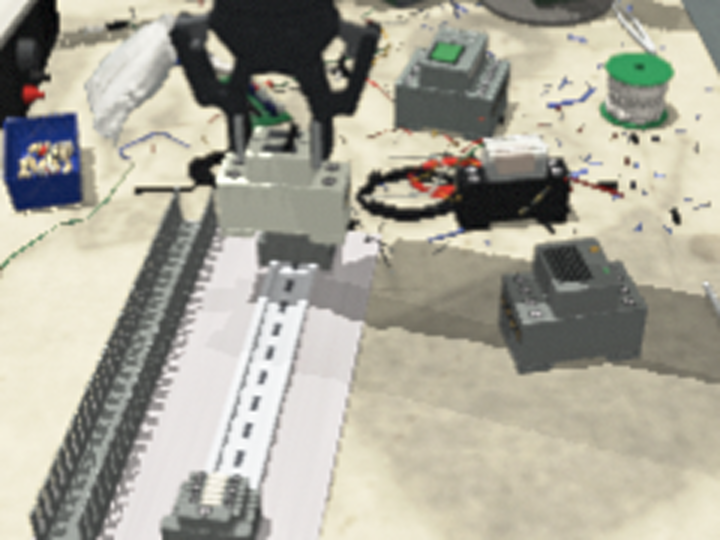

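The breaker hangs over the rail beside the incoming group at crop (283,190), correctly oriented.

Request:
{"api": "jog_arm", "payload": {
  "dr": [
    [0, 0, 0.07],
    [0, 0, 0],
    [0, 0, 0],
    [0, 0, 0],
    [0, 0, 0],
    [0, 0, 0]
  ],
  "translation": [
    [-0.19, 0.08, 0.2],
    [0, 0, 0.6],
    [0, 0, 0.6],
    [0, 0, 0.4],
    [0, 0, 0],
    [0, 0, 0]
  ],
  "jaw": [0.3, 0.3, 0.3, 0.3, 0.3, 0.3]
}}

```text
clock: 9.3
position: [0.6332, -0.1423, 0.076]
ee_rot: [0.76, 0.65, -0.0, -0.0]
ft_force: [-0.9, 0.3, -1.8]
grip_width: 0.509
grasp_force: 62.4
```

```bash
python3 plan.py p breaker .059 2.7
```

```text
t 9.3 pos [ 0.6332 -0.1423  0.076 ] yaw -8.88 F [-0.9  0.3 -1.8] tilt [-0.0006  0.    ]
turn units z: -0.01 then shift units tool xyz: [ 0.03 -0.03  0.68]
```

Good position. Seat it in small steps.

Request:
{"api": "jog_arm", "payload": {
  "dr": [
    [0, 0, 0],
    [0, 0, 0],
    [0, 0, 0],
    [0, 0, 0],
    [0, 0, 0],
    [0, 0, 0]
  ],
  "translation": [
    [0.03, -0.03, 0.2],
    [0, 0, 0.2],
    [0, 0, 0.15],
    [0, 0, 0.13],
    [0, 0, 0],
    [0, 0, 0]
  ],
  "jaw": [0.3, 0.3, 0.3, 0.3, 0.3, 0.3]
}}

```text
clock: 9.9
position: [0.6327, -0.1415, 0.0594]
ee_rot: [0.76, 0.65, 0.0, 0.0]
ft_force: [-1.6, -0.2, 0.2]
grip_width: 0.508
grasp_force: 62.6
```

```bash
python3 plan.py p breaker .059 2.7
```

```text
t 9.9 pos [ 0.6327 -0.1415  0.0594] yaw -8.88 F [-1.6 -0.2  0.2] tilt [0.0002 0.0001]
turn units z: -0.02 then shift units tool xyz: [ 0.   -0.01  0.01]
```

Request:
{"api": "jog_arm", "payload": {
  "dr": [
    [0, 0, 0],
    [0, 0, 0],
    [0, 0, 0],
    [0, 0, 0],
    [0, 0, 0],
    [0, 0, 0],
    [0, 0, 0]
  ],
  "translation": [
    [0, 0, 0.06],
    [0, 0, 0],
    [0, 0, 0],
    [0, 0, 0],
    [0, 0, 0],
    [0, 0, 0],
    [0, 0, 0]
  ],
  "jaw": [0.3, 0.3, 1, 1, 1, 1, 1]
}}

```text
clock: 10.6
position: [0.6326, -0.1414, 0.0577]
ee_rot: [0.76, 0.65, -0.0, -0.0]
ft_force: [0.2, -0.0, -0.0]
grip_width: 0.998
grasp_force: 0.0
```

Request:
{"api": "jog_arm", "payload": {
  "dr": [
    [0, 0, -0.6],
    [0, 0, -0.6],
    [0, 0, -0.6],
    [0, 0, -0.6],
    [0, 0, -0.6],
    [0, 0, -0.6],
    [0, 0, -0.6],
    [0, 0, 0],
    [0, 0, 0]
  ],
  "translation": [
    [0, 0, -0.8],
    [0, 0, -0.8],
    [0, 0, -0.8],
    [0, 0, -0.8],
    [0, -1, 0],
    [0, -1, 0],
    [0, -1, 0],
    [0, -1, 0],
    [0, 0, 0]
  ],
  "jaw": [1, 1, 1, 1, 1, 1, 1, 1, 1]
}}

```text
clock: 11.5
position: [0.5305, -0.1501, 0.1379]
ee_rot: [0.657, 0.754, 0.0, -0.001]
ft_force: [-0.1, -1.0, 0.6]
grip_width: 0.998
grasp_force: 0.0
```

```bash
python3 plan.py g supply .12
```

```text
t 11.5 pos [ 0.5305 -0.1501  0.1379] yaw 7.79 F [-0.1 -1.   0.6] tilt [-0.0008  0.0009]
turn units z: -0.35 then shift units tool xyz: [ 3.21 -3.42  0.71]
```

Request:
{"api": "jog_arm", "payload": {
  "dr": [
    [0, 0, -0.35],
    [0, 0, 0],
    [0, 0, 0],
    [0, 0, 0],
    [0, 0, 0],
    [0, 0, 0],
    [0, 0, 0]
  ],
  "translation": [
    [0.8, -0.86, 0.2],
    [0.8, -0.86, 0.2],
    [0.8, -0.86, 0.2],
    [0.81, -0.84, 0.2],
    [0, 0, 0],
    [0, 0, 0],
    [0, 0, 0]
  ],
  "jaw": [1, 1, 1, 1, 1, 1, 1]
}}

```text
clock: 12.2
position: [0.4372, -0.0834, 0.1183]
ee_rot: [0.647, 0.762, 0.0, 0.001]
ft_force: [0.1, -0.3, 1.0]
grip_width: 0.998
grasp_force: 0.0
```

```bash
python3 plan.py g supply .054
```

```text
t 12.2 pos [ 0.4372 -0.0834  0.1183] yaw 9.3 F [ 0.1 -0.3  1. ] tilt [ 0.0013 -0.0003]
turn units z: 0.02 then shift units tool xyz: [-0.02 -0.16  2.57]
```

Request:
{"api": "jog_arm", "payload": {
  "dr": [
    [0, 0, 0],
    [0, 0, 0],
    [0, 0, 0],
    [0, 0, 0],
    [0, 0, 0],
    [0, 0, 0]
  ],
  "translation": [
    [0, -0.16, 0.7],
    [0, 0, 0.7],
    [0, 0, 0.7],
    [0, 0, 0.47],
    [0, 0, 0],
    [0, 0, 0]
  ],
  "jaw": [1, 1, 1, 1, 1, 1]
}}

```text
clock: 12.8
position: [0.4325, -0.0841, 0.0538]
ee_rot: [0.647, 0.762, -0.0, 0.0]
ft_force: [0.4, -0.1, 0.0]
grip_width: 1.003
grasp_force: 0.0
```

```bash
python3 plan.py g supply .054
```

```text
t 12.8 pos [ 0.4325 -0.0841  0.0538] yaw 9.3 F [ 0.4 -0.1  0. ] tilt [-0.0001 -0.0005]
turn units z: 0.02 then shift units tool xyz: [-0.02  0.02 -0.01]
```

Request:
{"api": "jog_arm", "payload": {
  "dr": [
    [0, 0, 0],
    [0, 0, 0],
    [0, 0, 0],
    [0, 0, 0],
    [0, 0, 0],
    [0, 0, 0],
    [0, 0, 0],
    [0, 0, 0]
  ],
  "translation": [
    [0, 0, 0],
    [0, 0, 0],
    [0, 0, 0],
    [0, 0, 0],
    [0, 0, 0],
    [0, 0, 0],
    [0, 0, 0],
    [0, 0, 0]
  ],
  "jaw": [0.3, 0.3, 0.3, 0.3, 0.3, 0.3, 0.3, 0.3]
}}

```text
clock: 13.6
position: [0.4327, -0.0836, 0.0544]
ee_rot: [0.647, 0.762, 0.001, 0.0]
ft_force: [-1.6, 0.3, 7.3]
grip_width: 0.508
grasp_force: 61.5
```

```bash
python3 plan.py g supply .054
```

```text
t 13.6 pos [ 0.4327 -0.0836  0.0544] yaw 9.33 F [-1.6  0.3  7.3] tilt [0.0013 0.0005]
turn units z: 0.03 then shift units tool xyz: [-0.04  0.01  0.01]
```

Request:
{"api": "jog_arm", "payload": {
  "dr": [
    [0, 0, 0],
    [0, 0, 0],
    [0, 0, 0],
    [0, 0, 0],
    [0, 0, 0]
  ],
  "translation": [
    [0, 0, -0.5],
    [0, 0, -0.8],
    [0, 0, -0.8],
    [0, 0, -0.9],
    [0, 0, 0]
  ],
  "jaw": [0.3, 0.3, 0.3, 0.3, 0.3]
}}

```text
clock: 14.1
position: [0.4337, -0.0837, 0.131]
ee_rot: [0.647, 0.762, 0.002, 0.001]
ft_force: [-0.7, -0.3, -1.7]
grip_width: 0.512
grasp_force: 62.2
```

```bash
python3 plan.py p supply .14 1; python3 - <<'E'
from workcell import optics
import cv2,numpy as np
c=optics.camera("top");x0,y0=270,130;s=cv2.resize(c["color"][y0:y0+60,x0:x0+80,::-1],None,fx=10,fy=10,interpolation=cv2.INTER_CUBIC)
for i in range(0,80,10): cv2.putText(s,str(x0+i),(i*10,12),0,.4,(255,0,0),1)
for i in range(10,60,10): cv2.putText(s,str(y0+i),(0,i*10),0,.4,(255,0,0),1)
cv2.imwrite("pics/t3.png",s)
E
```

```text
t 14.1 pos [ 0.4337 -0.0837  0.131 ] yaw 9.32 F [-0.7 -0.3 -1.7] tilt [0.0045 0.0009]
turn units z: 4.53 then shift units tool xyz: [ 0.83  8.21 -0.36]
```

View pics/t3.png

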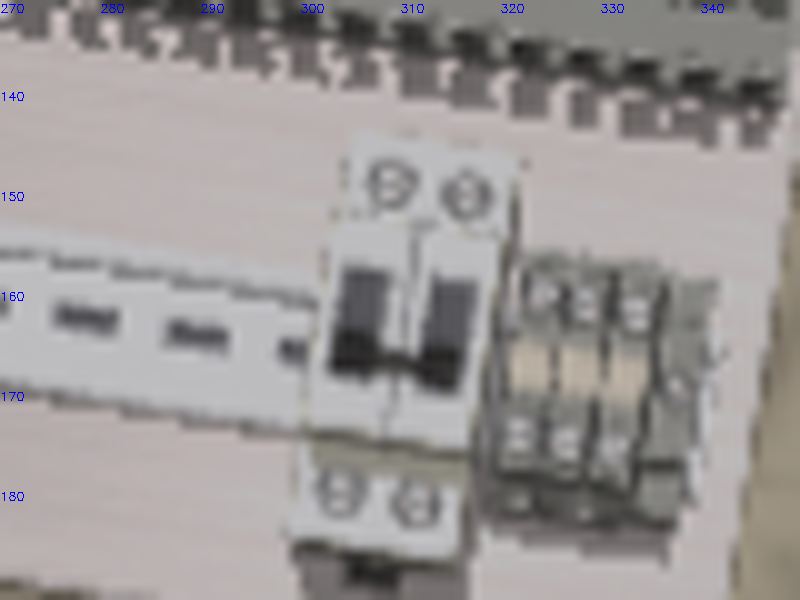

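The breaker sits on the rail over its full depth, with screws at crop (392,183), (466,195), (341,492) and (416,504). There is a narrow gap to the incoming group at about x=510–525.

```bash
cat > chk.py <<'E'
import pickle,numpy as np
from vis import *
from plan import O,RY
T=pickle.load(open("cam.pkl","rb"))["top"]
a=np.radians(RY);M=np.array([[np.cos(a),np.sin(a)],[-np.sin(a),np.cos(a)]])
def railco(P,x0,y0,f,z):
    px=(np.array(P,float)+.5)/f-.5+[x0,y0]; W=onz(T,px,z); return ((W[:,:2]-O)@M.T*1000).round(1)
E
python3 - <<'E'
from chk import *
s=railco([(392,183),(466,195),(341,492),(416,504)],270,130,10,.0505); print(s,s.mean(0))
print("edges",railco([(518,165),(468,550),(352,140),(295,535)],270,130,10,.0505))
print("term edge",railco([(525,255),(487,510)],270,130,10,.0505))
E
```

```text
[[  33.5  -89.1]
 [  33.4 -104.9]
 [ -32.7  -88.9]
 [ -32.7 -104.8]] [  0.375 -96.925]
edges [[  41.4 -114.7]
 [ -40.5 -117.2]
 [  41.2  -79.3]
 [ -43.2  -80.8]]
term edge [[  22.8 -119.2]
 [ -31.6 -119.8]]
```

Request:
{"api": "jog_arm", "payload": {
  "dr": [
    [0, 0, 1],
    [0, 0, 1],
    [0, 0, 1],
    [0, 0, 1],
    [0, 0, 0.53],
    [0, 0, 0],
    [0, 0, 0]
  ],
  "translation": [
    [0, 0, -0.1],
    [0, 0, -0.1],
    [0, 0, -0.1],
    [0, 0, 0],
    [0, 0, 0],
    [0, 0, 0],
    [0, 0, 0]
  ],
  "jaw": [0.3, 0.3, 0.3, 0.3, 0.3, 0.3, 0.3]
}}

```text
clock: 14.85
position: [0.4316, -0.0836, 0.1353]
ee_rot: [0.759, 0.651, -0.0, -0.0]
ft_force: [-0.1, -0.0, -1.6]
grip_width: 0.51
grasp_force: 62.1
```

```bash
python3 plan.py p supply .135 1
```

```text
t 14.85 pos [ 0.4316 -0.0836  0.1353] yaw -8.72 F [-0.1 -0.  -1.6] tilt [-0.0012 -0.    ]
turn units z: 0.02 then shift units tool xyz: [0.84 8.29 0.01]
```

Request:
{"api": "jog_arm", "payload": {
  "dr": [
    [0, 0, 0],
    [0, 0, 0],
    [0, 0, 0],
    [0, 0, 0],
    [0, 0, 0],
    [0, 0, 0],
    [0, 0, 0],
    [0, 0, 0],
    [0, 0, 0],
    [0, 0, 0]
  ],
  "translation": [
    [0.14, 0.98, 0],
    [0.14, 0.98, 0],
    [0.14, 0.98, 0],
    [0.14, 0.98, 0],
    [0.14, 0.98, 0],
    [0.14, 0.98, 0],
    [0, 0.98, 0],
    [0, 0.98, 0],
    [0, 0.45, 0],
    [0, 0, 0]
  ],
  "jaw": [0.3, 0.3, 0.3, 0.3, 0.3, 0.3, 0.3, 0.3, 0.3, 0.3]
}}

```text
clock: 15.85
position: [0.6408, -0.0947, 0.1348]
ee_rot: [0.759, 0.651, -0.001, -0.0]
ft_force: [-0.0, 0.3, -1.6]
grip_width: 0.508
grasp_force: 62.2
```

Request:
{"api": "jog_arm", "payload": {
  "dr": [
    [0, 0, 0],
    [0, 0, 0],
    [0, 0, 0],
    [0, 0, 0]
  ],
  "translation": [
    [0, 0, 0.3],
    [0, 0, 0],
    [0, 0, 0],
    [0, 0, 0]
  ],
  "jaw": [0.3, 0.3, 0.3, 0.3]
}}

```text
clock: 16.25
position: [0.6399, -0.0945, 0.1288]
ee_rot: [0.759, 0.651, 0.0, -0.0]
ft_force: [-0.0, -0.6, -2.3]
grip_width: 0.506
grasp_force: 62.2
```

```bash
python3 plan.py p supply .075 1
```

```text
t 16.25 pos [ 0.6399 -0.0945  0.1288] yaw -8.79 F [-0.  -0.6 -2.3] tilt [0.0002 0.0003]
turn units z: 0.01 then shift units tool xyz: [-0.01 -0.01  2.15]
```

Request:
{"api": "jog_arm", "payload": {
  "dr": [
    [0, 0, 0],
    [0, 0, 0],
    [0, 0, 0],
    [0, 0, 0],
    [0, 0, 0],
    [0, 0, 0]
  ],
  "translation": [
    [0, 0, 0.6],
    [0, 0, 0.6],
    [0, 0, 0.6],
    [0, 0, 0.35],
    [0, 0, 0],
    [0, 0, 0]
  ],
  "jaw": [0.3, 0.3, 0.3, 0.3, 0.3, 0.3]
}}

```text
clock: 16.85
position: [0.6402, -0.0948, 0.0747]
ee_rot: [0.759, 0.651, -0.0, 0.0]
ft_force: [0.5, -0.7, -1.8]
grip_width: 0.511
grasp_force: 62.2
```

```bash
python3 plan.py p supply .0585 1
```

```text
t 16.85 pos [ 0.6402 -0.0948  0.0747] yaw -8.8 F [ 0.5 -0.7 -1.8] tilt [-0.0001 -0.0002]
turn units z: 0.01 then shift units tool xyz: [ 0.   -0.02  0.65]
```

Request:
{"api": "jog_arm", "payload": {
  "dr": [
    [0, 0, 0],
    [0, 0, 0],
    [0, 0, 0],
    [0, 0, 0],
    [0, 0, 0],
    [0, 0, 0]
  ],
  "translation": [
    [0, -0.02, 0.2],
    [0, 0, 0.2],
    [0, 0, 0.15],
    [0, 0, 0.12],
    [0, 0, 0],
    [0, 0, 0]
  ],
  "jaw": [0.3, 0.3, 0.3, 0.3, 0.3, 0.3]
}}

```text
clock: 17.45
position: [0.6397, -0.0945, 0.059]
ee_rot: [0.759, 0.651, 0.0, -0.0]
ft_force: [-4.9, 0.7, 7.7]
grip_width: 0.514
grasp_force: 63.5
```

```bash
python3 plan.py p supply .0585 1
```

```text
t 17.45 pos [ 0.6397 -0.0945  0.059 ] yaw -8.8 F [-4.9  0.7  7.7] tilt [0.0001 0.0007]
turn units z: 0.01 then shift units tool xyz: [-0.01  0.    0.02]
```

Request:
{"api": "jog_arm", "payload": {
  "dr": [
    [0, 0, 0],
    [0, 0, 0],
    [0, 0, 0],
    [0, 0, 0],
    [0, 0, 0],
    [0, 0, 0]
  ],
  "translation": [
    [0, 0, 0],
    [0, 0, 0],
    [0, 0, 0],
    [0, 0, 0],
    [0, 0, 0],
    [0, 0, 0]
  ],
  "jaw": [1, 1, 1, 1, 1, 1]
}}

```text
clock: 18.05
position: [0.6397, -0.0945, 0.058]
ee_rot: [0.759, 0.651, 0.0, -0.0]
ft_force: [-0.4, 0.6, 1.1]
grip_width: 0.998
grasp_force: 0.0
```

Request:
{"api": "jog_arm", "payload": {
  "dr": [
    [0, 0, 0],
    [0, 0, 0],
    [0, 0, 0],
    [0, 0, 0],
    [0, 0, 0.5],
    [0, 0, 0.5],
    [0, 0, 0.5],
    [0, 0, 0.5],
    [0, 0, 0.4],
    [0, 0, 0]
  ],
  "translation": [
    [0, 0, -0.8],
    [0, 0, -0.8],
    [0, 0, -0.8],
    [0, 0, -0.8],
    [-1, -0.5, 0],
    [-1, -0.5, 0],
    [-1, -0.5, 0],
    [-1, -0.5, 0],
    [-1, -0.5, 0],
    [-1, -0.5, 0]
  ],
  "jaw": [1, 1, 1, 1, 1, 1, 1, 1, 1, 1]
}}

```text
clock: 19.05
position: [0.5306, -0.2231, 0.1381]
ee_rot: [0.811, 0.585, 0.0, 0.0]
ft_force: [0.2, -0.2, 0.1]
grip_width: 0.994
grasp_force: 0.0
```

```bash
python3 - <<'E'
from workcell import optics
import cv2,numpy as np
c=optics.camera("top")["color"][:,:,::-1]
def tile(x0,y0):
    s=cv2.resize(c[y0:y0+60,x0:x0+80],None,fx=5,fy=5,interpolation=cv2.INTER_CUBIC)
    for i in range(0,80,10): cv2.putText(s,str(x0+i),(i*5,10),0,.3,(255,0,0),1)
    for i in range(10,60,10): cv2.putText(s,str(y0+i),(0,i*5),0,.3,(255,0,0),1)
    return s
cv2.imwrite("pics/t4.png",np.hstack([cv2.resize(c[200:260,390:470],None,fx=5,fy=5,interpolation=cv2.INTER_CUBIC),tile(260,130)]))
E
python3 plan.py g controller .12
```

```text
t 19.1 pos [ 0.5269 -0.2276  0.1383] yaw -18.74 F [-2.2 -4.8 -0.2] tilt [-0.0012 -0.0014]
turn units z: 0.02 then shift units tool xyz: [-6.67  0.8   0.73]
```

View pics/t4.png

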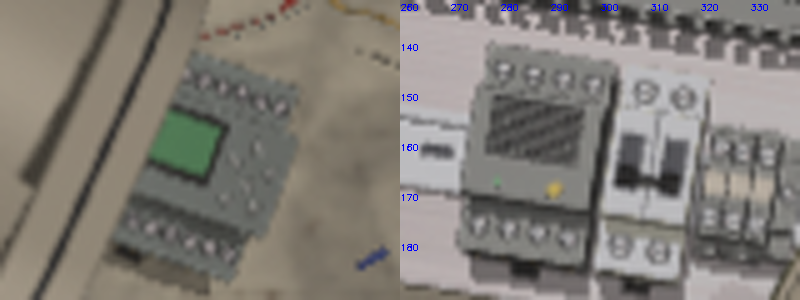

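The supply is seated next to the breaker, with screws at tile (105,70), (195,83), (79,225) and (170,238). The arm half-covers the controller, but its right corners at (298,92) and (232,282) are visible.

```bash
python3 - <<'E'
from chk import *
from m import px
s=railco([(105,70),(195,83),(79,225),(170,238)],260,130,5,.0505); print("supply",s.tolist(),s.mean(0))
W=onz(T,(np.array([(298,92),(232,282)])+.5)/5-.5+[390,200],.046)[:,:2]; d=W[0]-W[1]; L=np.linalg.norm(d); ex=d/L; ey=np.array([-ex[1],ex[0]])
print("right edge",L,np.degrees(np.arctan2(ex[1],ex[0])),W.mean(0)+.036*ey)
W=onz(T,px("top","controller",[(541,304),(741,365)]),.046)[:,:2]; d=W[0]-W[1]; L=np.linalg.norm(d); ey=d/L; ex=np.array([ey[1],-ey[0]])
print("top edge",L,np.degrees(np.arctan2(ex[1],ex[0])),W.mean(0)-.044*ex)
W=onz(T,px("top","controller",[(564,378),(660,410),(630,478),(541,447)]),.07); print("disp",W.mean(0))
E
```

```text
breaker ctr [0.4429 0.0628] yaw x-axis 26.6 yaw y [np.float64(25.7), np.float64(28.4)] len 0.066
supply ctr [ 0.4333 -0.0842] yaw x-axis 9.4 yaw y [np.float64(8.5), np.float64(9.4)] len 0.0659
relay ctr [ 0.4574 -0.2338] yaw x-axis 7.4 yaw y [np.float64(6.6), np.float64(8.3)] len 0.0668
controller ctr [ 0.4929 -0.391 ] yaw x-axis -22.6 yaw y [np.float64(-18.4), np.float64(-20.8)] len 0.0657
breaker [[0.4688, 0.0849, 0.0455, 0.0001], [0.4761, 0.0704, 0.0459, 0.0005]]
supply [[0.4632, -0.06, 0.0466, 0.0003], [0.4686, -0.0976, 0.0454, 0.0001], [0.4395, -0.0835, 0.0689, 0.0008]]
controller [[0.5002, -0.3826, 0.071, 0.0018]]
relay [[0.4793, -0.2182, 0.076, 0.0012], [0.4809, -0.2428, 0.0704, 0.0001], [0.4354, -0.2481, 0.0672, 0.0023], [0.4346, -0.2227, 0.0754, 0.0014]]
breaker nose [0.4425 0.0629 0.07  ] [np.float64(0.0389), np.float64(0.0289), np.float64(0.0432), np.float64(0.0351)]
relay nose [ 0.4574 -0.2331  0.07  ] [np.float64(0.0452), np.float64(0.0244), np.float64(0.0443), np.float64(0.0252)]
supply nose [ 0.4325 -0.0857  0.07  ] [np.float64(0.0447), np.float64(0.0495), np.float64(0
[... 290 characters left out ...]
238, 0.0028]]
[[0.6585, 0.0263, 0.0046, 0.0002], [0.6547, 0.0019, 0.0048, 0.0002], [0.6509, -0.0232, 0.0044, 0.0003], [0.647, -0.0483, 0.0045, 0.0005], [0.6433, -0.0731, 0.0037, 0.0002], [0.6393, -0.0975, 0.0042, 0.0003], [0.6355, -0.1223, 0.0044, 0.0001], [0.6318, -0.1468, 0.0044, 0.0003]]
rail mid [ 0.64681427 -0.0482708   0.004     ] [ 0.64694793 -0.04803468  0.004     ] yaw -8.81963880874698 0.02494553301635398
supply [[33.1, -29.0], [33.6, -67.4], [-33.4, -28.7], [-32.8, -67.5]] [  0.125 -48.15 ]
right edge 0.08540384863628002 -19.26572104234997 [ 0.49147511 -0.39215801]
top edge 0.07163014693938152 -16.524291732856366 [ 0.49006771 -0.39109361]
disp [ 0.50098024 -0.38322907  0.07      ]
```

```bash
sed -i 's/"controller":(.4920,-.392,-18.8)/"controller":(.4915,-.392,-18.6)/' plan.py; python3 plan.py g controller .12
```

```text
t 19.1 pos [ 0.5269 -0.2276  0.1383] yaw -18.74 F [-2.2 -4.8 -0.2] tilt [-0.0012 -0.0014]
turn units z: -0.03 then shift units tool xyz: [-6.68  0.75  0.73]
```

Request:
{"api": "jog_arm", "payload": {
  "dr": [
    [0, 0, 0],
    [0, 0, 0],
    [0, 0, 0],
    [0, 0, 0],
    [0, 0, 0],
    [0, 0, 0],
    [0, 0, 0],
    [0, 0, 0],
    [0, 0, 0],
    [0, 0, 0]
  ],
  "translation": [
    [-0.95, 0.1, 0],
    [-0.95, 0.1, 0],
    [-0.95, 0.1, 0.1],
    [-0.95, 0.1, 0.2],
    [-0.95, 0.1, 0.2],
    [-0.95, 0.1, 0.2],
    [-0.97, 0.1, 0],
    [0, 0, 0],
    [0, 0, 0],
    [0, 0, 0]
  ],
  "jaw": [1, 1, 1, 1, 1, 1, 1, 1, 1, 1]
}}

```text
clock: 20.1
position: [0.496, -0.3849, 0.1204]
ee_rot: [0.811, 0.585, 0.0, -0.0]
ft_force: [0.6, 0.0, 0.3]
grip_width: 0.996
grasp_force: 0.0
```

```bash
python3 plan.py g controller .054
```

```text
t 20.1 pos [ 0.496  -0.3849  0.1204] yaw -18.33 F [0.6 0.  0.3] tilt [0.0002 0.0008]
turn units z: 0.07 then shift units tool xyz: [-0.33 -0.08  2.66]
```

Request:
{"api": "jog_arm", "payload": {
  "dr": [
    [0, 0, 0.07],
    [0, 0, 0],
    [0, 0, 0],
    [0, 0, 0],
    [0, 0, 0],
    [0, 0, 0],
    [0, 0, 0]
  ],
  "translation": [
    [-0.33, -0.08, 0.7],
    [0, 0, 0.7],
    [0, 0, 0.7],
    [0, 0, 0.5],
    [0, 0, 0],
    [0, 0, 0],
    [0, 0, 0]
  ],
  "jaw": [1, 1, 1, 1, 1, 1, 1]
}}

```text
clock: 20.8
position: [0.4913, -0.3935, 0.0563]
ee_rot: [0.812, 0.583, 0.0, 0.001]
ft_force: [0.9, 0.4, -0.1]
grip_width: 0.998
grasp_force: 0.0
```

Request:
{"api": "jog_arm", "payload": {
  "dr": [
    [0, 0, 0],
    [0, 0, 0],
    [0, 0, 0],
    [0, 0, 0],
    [0, 0, 0],
    [0, 0, 0],
    [0, 0, 0],
    [0, 0, 0]
  ],
  "translation": [
    [0, 0, 0],
    [0, 0, 0],
    [0, 0, 0],
    [0, 0, 0],
    [0, 0, 0],
    [0, 0, 0],
    [0, 0, 0],
    [0, 0, 0]
  ],
  "jaw": [0.3, 0.3, 0.3, 0.3, 0.3, 0.3, 0.3, 0.3]
}}

```text
clock: 21.6
position: [0.4912, -0.3935, 0.0563]
ee_rot: [0.812, 0.583, 0.0, 0.001]
ft_force: [-0.1, 0.3, 5.3]
grip_width: 0.51
grasp_force: 62.5
```

```bash
python3 plan.py g controller .054
```

```text
t 21.6 pos [ 0.4912 -0.3935  0.0563] yaw -18.68 F [-0.1  0.3  5.3] tilt [ 0.0011 -0.0005]
turn units z: -0.02 then shift units tool xyz: [ 0.06 -0.01  0.09]
```

Request:
{"api": "jog_arm", "payload": {
  "dr": [
    [0, 0, 0],
    [0, 0, 0],
    [0, 0, 0],
    [0, 0, 0],
    [0, 0, -0.8],
    [0, 0, -0.83],
    [0, 0, -0.83],
    [0, 0, 0],
    [0, 0, 0]
  ],
  "translation": [
    [0, 0, -0.5],
    [0, 0, -0.8],
    [0, 0, -0.8],
    [0, 0, -0.9],
    [0, 0, -0.6],
    [0, 0, 0],
    [0, 0, 0],
    [0, 0, 0],
    [0, 0, 0]
  ],
  "jaw": [0.3, 0.3, 0.3, 0.3, 0.3, 0.3, 0.3, 0.3, 0.3]
}}

```text
clock: 22.5
position: [0.4907, -0.3931, 0.1457]
ee_rot: [0.76, 0.65, 0.0, -0.0]
ft_force: [-0.2, -0.5, -2.3]
grip_width: 0.509
grasp_force: 61.6
```

```bash
python3 plan.py p controller .135 -1.2
```

```text
t 22.5 pos [ 0.4907 -0.3931  0.1457] yaw -8.94 F [-0.2 -0.5 -2.3] tilt [-0.0001  0.0002]
turn units z: -0.03 then shift units tool xyz: [15.3   4.06  0.43]
```

Request:
{"api": "jog_arm", "payload": {
  "dr": [
    [0, 0, -0.03],
    [0, 0, 0],
    [0, 0, 0],
    [0, 0, 0],
    [0, 0, 0],
    [0, 0, 0],
    [0, 0, 0],
    [0, 0, 0],
    [0, 0, 0],
    [0, 0, 0]
  ],
  "translation": [
    [1, 0.4, 0],
    [1, 0.4, 0],
    [1, 0.4, 0],
    [1, 0.4, 0],
    [1, 0.4, 0],
    [1, 0.4, 0],
    [1, 0.4, 0],
    [1, 0.4, 0],
    [1, 0.4, 0],
    [1, 0.4, 0]
  ],
  "jaw": [0.3, 0.3, 0.3, 0.3, 0.3, 0.3, 0.3, 0.3, 0.3, 0.3]
}}

```text
clock: 23.5
position: [0.628, -0.1602, 0.1455]
ee_rot: [0.759, 0.651, -0.0, -0.0]
ft_force: [0.1, -0.6, -1.9]
grip_width: 0.507
grasp_force: 61.6
```

Request:
{"api": "jog_arm", "payload": {
  "dr": [
    [0, 0, 0],
    [0, 0, 0],
    [0, 0, 0],
    [0, 0, 0],
    [0, 0, 0],
    [0, 0, 0],
    [0, 0, 0],
    [0, 0, 0],
    [0, 0, 0],
    [0, 0, 0]
  ],
  "translation": [
    [1, 0, 0.1],
    [1, 0, 0.1],
    [1, 0, 0.1],
    [1, 0, 0.1],
    [0.8, 0, 0],
    [0.5, 0, 0],
    [0, 0, 0],
    [0, 0, 0],
    [0, 0, 0],
    [0, 0, 0]
  ],
  "jaw": [0.3, 0.3, 0.3, 0.3, 0.3, 0.3, 0.3, 0.3, 0.3, 0.3]
}}

```text
clock: 24.5
position: [0.6476, -0.0318, 0.1357]
ee_rot: [0.759, 0.651, -0.0, 0.0]
ft_force: [0.2, -0.4, -2.8]
grip_width: 0.509
grasp_force: 61.6
```

```bash
python3 plan.py p controller .077 -1.2
```

```text
t 24.5 pos [ 0.6476 -0.0318  0.1357] yaw -8.83 F [ 0.2 -0.4 -2.8] tilt [ 0.0001 -0.0004]
turn units z: -0.0 then shift units tool xyz: [0.06 0.07 2.35]
```

Request:
{"api": "jog_arm", "payload": {
  "dr": [
    [0, 0, 0],
    [0, 0, 0],
    [0, 0, 0],
    [0, 0, 0],
    [0, 0, 0],
    [0, 0, 0],
    [0, 0, 0]
  ],
  "translation": [
    [0.06, 0.07, 0.3],
    [0, 0, 0.6],
    [0, 0, 0.6],
    [0, 0, 0.5],
    [0, 0, 0.35],
    [0, 0, 0],
    [0, 0, 0]
  ],
  "jaw": [0.3, 0.3, 0.3, 0.3, 0.3, 0.3, 0.3]
}}

```text
clock: 25.2
position: [0.6498, -0.0292, 0.0768]
ee_rot: [0.759, 0.651, 0.0, 0.0]
ft_force: [-0.2, 0.1, -1.8]
grip_width: 0.505
grasp_force: 61.6
```

```bash
python3 plan.py p controller .0605 -1.2
```

```text
t 25.2 pos [ 0.6498 -0.0292  0.0768] yaw -8.72 F [-0.2  0.1 -1.8] tilt [ 0.0001 -0.0001]
turn units z: 0.02 then shift units tool xyz: [-0.06  0.    0.65]
```

Request:
{"api": "jog_arm", "payload": {
  "dr": [
    [0, 0, 0.02],
    [0, 0, 0],
    [0, 0, 0],
    [0, 0, 0],
    [0, 0, 0],
    [0, 0, 0]
  ],
  "translation": [
    [-0.05, 0, 0.2],
    [0, 0, 0.2],
    [0, 0, 0.15],
    [0, 0, 0.12],
    [0, 0, 0],
    [0, 0, 0]
  ],
  "jaw": [0.3, 0.3, 0.3, 0.3, 0.3, 0.3]
}}

```text
clock: 25.8
position: [0.6495, -0.0303, 0.0608]
ee_rot: [0.759, 0.651, 0.0, -0.0]
ft_force: [-4.9, 0.7, 6.2]
grip_width: 0.507
grasp_force: 62.6
```

```bash
python3 plan.py p controller .0605 -1.2
```

```text
t 25.8 pos [ 0.6495 -0.0303  0.0608] yaw -8.8 F [-4.9  0.7  6.2] tilt [0.     0.0005]
turn units z: 0.01 then shift units tool xyz: [-0.01  0.01  0.01]
```

Request:
{"api": "jog_arm", "payload": {
  "dr": [
    [0, 0, 0],
    [0, 0, 0],
    [0, 0, 0],
    [0, 0, 0],
    [0, 0, 0],
    [0, 0, 0]
  ],
  "translation": [
    [0, 0, 0],
    [0, 0, 0],
    [0, 0, 0],
    [0, 0, 0],
    [0, 0, 0],
    [0, 0, 0]
  ],
  "jaw": [1, 1, 1, 1, 1, 1]
}}

```text
clock: 26.4
position: [0.6495, -0.0303, 0.06]
ee_rot: [0.759, 0.651, 0.0, -0.0]
ft_force: [-0.3, 0.8, 0.0]
grip_width: 0.997
grasp_force: 0.0
```

Request:
{"api": "jog_arm", "payload": {
  "dr": [
    [0, 0, 0],
    [0, 0, 0],
    [0, 0, 0],
    [0, 0, 0],
    [0, 0, -0.8],
    [0, 0, -0.8],
    [0, 0, -0.8],
    [0, 0, -0.8],
    [0, 0, -0.85],
    [0, 0, 0]
  ],
  "translation": [
    [0, 0, -0.8],
    [0, 0, -0.8],
    [0, 0, -0.8],
    [0, 0, -0.8],
    [-0.8, -0.8, 0],
    [-0.8, -0.8, 0],
    [-0.8, -0.8, 0],
    [-0.8, -0.8, 0],
    [-0.8, -0.8, 0],
    [0, 0, 0]
  ],
  "jaw": [1, 1, 1, 1, 1, 1, 1, 1, 1, 1]
}}

```text
clock: 27.4
position: [0.5434, -0.1296, 0.1404]
ee_rot: [0.661, 0.75, -0.0, 0.0]
ft_force: [0.9, -0.5, 0.3]
grip_width: 0.998
grasp_force: 0.0
```

```bash
python3 plan.py g relay .12
```

```text
t 27.4 pos [ 0.5434 -0.1296  0.1404] yaw 7.2 F [ 0.9 -0.5  0.3] tilt [-0.0001 -0.0005]
turn units z: -0.05 then shift units tool xyz: [-3.68 -3.95  0.82]
```

Request:
{"api": "jog_arm", "payload": {
  "dr": [
    [0, 0, -0.05],
    [0, 0, 0],
    [0, 0, 0],
    [0, 0, 0],
    [0, 0, 0],
    [0, 0, 0],
    [0, 0, 0],
    [0, 0, 0]
  ],
  "translation": [
    [-0.9, -0.95, 0.2],
    [-0.9, -0.95, 0.2],
    [-0.9, -0.95, 0.2],
    [-0.9, -0.95, 0.2],
    [-0.08, -0.15, 0],
    [0, 0, 0],
    [0, 0, 0],
    [0, 0, 0]
  ],
  "jaw": [1, 1, 1, 1, 1, 1, 1, 1]
}}

```text
clock: 28.2
position: [0.461, -0.2288, 0.1201]
ee_rot: [0.658, 0.753, 0.0, 0.0]
ft_force: [-0.0, 0.9, 0.2]
grip_width: 1.001
grasp_force: 0.0
```

```bash
python3 plan.py g relay .054; python3 - <<'E'
from workcell import optics
import cv2,numpy as np
c=optics.camera("top")["color"][:,:,::-1]
def tile(x0,y0,w,h,f):
    s=cv2.resize(c[y0:y0+h,x0:x0+w],None,fx=f,fy=f,interpolation=cv2.INTER_CUBIC)
    for i in range(0,w,10): cv2.putText(s,str(x0+i),(i*f,10),0,.3,(255,0,0),1)
    return s
cv2.imwrite("pics/t5.png",tile(200,130,140,70,5))
E
```

```text
t 28.2 pos [ 0.461  -0.2288  0.1201] yaw 7.72 F [-0.   0.9  0.2] tilt [0.0004 0.0001]
turn units z: 0.08 then shift units tool xyz: [-0.17 -0.17  2.65]
```

View pics/t5.png

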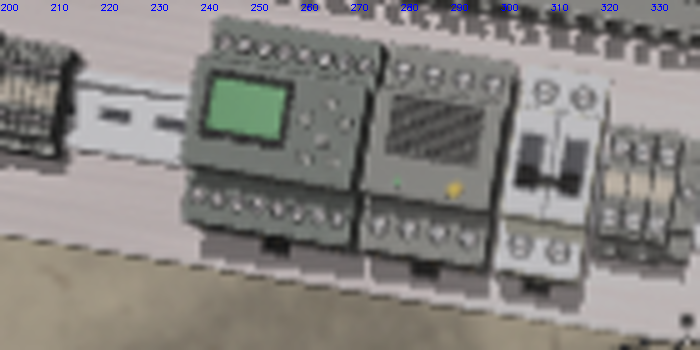

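The controller is seated with a small gap to the supply: its right edge runs (383,40)–(355,250) and the supply's left edge (390,43)–(363,245).

```bash
python3 - <<'E'
from chk import *
print(railco([(217,16),(383,40),(187,218),(355,250),(390,43),(363,245),(222,42),(366,66),(196,195),(338,220)],200,130,5,.0505))
E
```

```text
[[ 43.4  53.6]
 [ 44.2 -17.7]
 [-43.2  51.9]
 [-45.4 -20.5]
 [ 43.4 -20.8]
 [-42.8 -23.4]
 [ 32.8  49.6]
 [ 32.2 -12.4]
 [-33.   49.8]
 [-34.  -11.3]]
```

Request:
{"api": "jog_arm", "payload": {
  "dr": [
    [0, 0, 0.08],
    [0, 0, 0],
    [0, 0, 0],
    [0, 0, 0],
    [0, 0, 0],
    [0, 0, 0],
    [0, 0, 0]
  ],
  "translation": [
    [-0.17, -0.17, 0.6],
    [0, 0, 0.7],
    [0, 0, 0.7],
    [0, 0, 0.6],
    [0, 0, 0],
    [0, 0, 0],
    [0, 0, 0]
  ],
  "jaw": [1, 1, 1, 1, 1, 1, 1]
}}

```text
clock: 28.95
position: [0.457, -0.2347, 0.0559]
ee_rot: [0.661, 0.751, 0.0, 0.001]
ft_force: [-0.8, -0.3, -0.3]
grip_width: 1.002
grasp_force: 0.0
```

```bash
python3 plan.py g relay .054
```

```text
t 28.95 pos [ 0.457  -0.2347  0.0559] yaw 7.31 F [-0.8 -0.3 -0.3] tilt [ 0.0012 -0.0002]
turn units z: -0.02 then shift units tool xyz: [0.04 0.02 0.08]
```

Request:
{"api": "jog_arm", "payload": {
  "dr": [
    [0, 0, 0],
    [0, 0, 0],
    [0, 0, 0],
    [0, 0, 0],
    [0, 0, 0],
    [0, 0, 0],
    [0, 0, 0],
    [0, 0, 0]
  ],
  "translation": [
    [0.04, 0, 0.02],
    [0, 0, 0],
    [0, 0, 0],
    [0, 0, 0],
    [0, 0, 0],
    [0, 0, 0],
    [0, 0, 0],
    [0, 0, 0]
  ],
  "jaw": [1, 0.3, 0.3, 0.3, 0.3, 0.3, 0.3, 0.3]
}}

```text
clock: 29.75
position: [0.4564, -0.2338, 0.0551]
ee_rot: [0.661, 0.751, 0.0, 0.0]
ft_force: [-1.5, 0.3, 6.0]
grip_width: 0.509
grasp_force: 61.5
```

```bash
python3 plan.py g relay .054
```

```text
t 29.75 pos [ 0.4564 -0.2338  0.0551] yaw 7.28 F [-1.5  0.3  6. ] tilt [0.0006 0.0001]
turn units z: -0.03 then shift units tool xyz: [0.   0.04 0.04]
```

Request:
{"api": "jog_arm", "payload": {
  "dr": [
    [0, 0, 0],
    [0, 0, 0],
    [0, 0, 0],
    [0, 0, 0],
    [0, 0, 0.8],
    [0, 0, 0.8],
    [0, 0, 0.8],
    [0, 0, 0.8],
    [0, 0, 0.8],
    [0, 0, 0]
  ],
  "translation": [
    [0, 0, -0.5],
    [0, 0, -0.8],
    [0, 0, -0.8],
    [0, 0, -0.9],
    [0, 0, -0.6],
    [0, 0, 0],
    [0, 0, 0],
    [0, 0, 0],
    [0, 0, 0],
    [0, 0, 0]
  ],
  "jaw": [0.3, 0.3, 0.3, 0.3, 0.3, 0.3, 0.3, 0.3, 0.3, 0.3]
}}

```text
clock: 30.75
position: [0.4561, -0.2338, 0.1451]
ee_rot: [0.759, 0.651, 0.0, 0.0]
ft_force: [-0.0, -0.3, -1.4]
grip_width: 0.508
grasp_force: 61.5
```

```bash
python3 plan.py p relay .14 0
```

```text
t 30.75 pos [ 0.4561 -0.2338  0.1451] yaw -8.78 F [-0.  -0.3 -1.4] tilt [0.0003 0.0001]
turn units z: 0.01 then shift units tool xyz: [11.41  6.41  0.2 ]
```

Request:
{"api": "jog_arm", "payload": {
  "dr": [
    [0, 0, 0],
    [0, 0, 0],
    [0, 0, 0],
    [0, 0, 0],
    [0, 0, 0],
    [0, 0, 0],
    [0, 0, 0],
    [0, 0, 0],
    [0, 0, 0],
    [0, 0, 0]
  ],
  "translation": [
    [1, 0, 0],
    [1, 0, 0],
    [1, 0, 0],
    [1, 0.8, 0],
    [1, 0.8, 0],
    [1, 0.8, 0],
    [1, 0.8, 0],
    [1, 0.8, 0],
    [1, 0.8, 0],
    [1, 0.8, 0]
  ],
  "jaw": [0.3, 0.3, 0.3, 0.3, 0.3, 0.3, 0.3, 0.3, 0.3, 0.3]
}}

```text
clock: 31.75
position: [0.6332, -0.0068, 0.1448]
ee_rot: [0.758, 0.652, -0.0, -0.0]
ft_force: [0.2, 0.7, -0.9]
grip_width: 0.51
grasp_force: 61.6
```

Request:
{"api": "jog_arm", "payload": {
  "dr": [
    [0, 0, 0],
    [0, 0, 0],
    [0, 0, 0],
    [0, 0, 0],
    [0, 0, 0],
    [0, 0, 0]
  ],
  "translation": [
    [0.8, 0.5, 0],
    [0.6, 0.3, 0],
    [0, 0, 0],
    [0, 0, 0],
    [0, 0, 0],
    [0, 0, 0]
  ],
  "jaw": [0.3, 0.3, 0.3, 0.3, 0.3, 0.3]
}}

```text
clock: 32.35
position: [0.6571, 0.0226, 0.1449]
ee_rot: [0.759, 0.651, 0.0, 0.0]
ft_force: [0.3, 0.6, -1.1]
grip_width: 0.508
grasp_force: 61.6
```

```bash
python3 plan.py p relay .077 0
```

```text
t 32.35 pos [0.6571 0.0226 0.1449] yaw -8.78 F [ 0.3  0.6 -1.1] tilt [ 0.0002 -0.0001]
turn units z: 0.01 then shift units tool xyz: [0.04 0.03 2.72]
```

Request:
{"api": "jog_arm", "payload": {
  "dr": [
    [0, 0, 0],
    [0, 0, 0],
    [0, 0, 0],
    [0, 0, 0],
    [0, 0, 0],
    [0, 0, 0],
    [0, 0, 0]
  ],
  "translation": [
    [0.04, 0.03, 0.6],
    [0, 0, 0.6],
    [0, 0, 0.6],
    [0, 0, 0.5],
    [0, 0, 0.4],
    [0, 0, 0],
    [0, 0, 0]
  ],
  "jaw": [0.3, 0.3, 0.3, 0.3, 0.3, 0.3, 0.3]
}}

```text
clock: 33.05
position: [0.6585, 0.0246, 0.0771]
ee_rot: [0.759, 0.651, 0.0, 0.0]
ft_force: [-0.4, -0.4, -0.9]
grip_width: 0.51
grasp_force: 61.6
```

```bash
python3 plan.py p relay .059 0
```

```text
t 33.05 pos [0.6585 0.0246 0.0771] yaw -8.72 F [-0.4 -0.4 -0.9] tilt [ 0.0001 -0.0001]
turn units z: 0.03 then shift units tool xyz: [-0.05 -0.01  0.72]
```

Request:
{"api": "jog_arm", "payload": {
  "dr": [
    [0, 0, 0.02],
    [0, 0, 0],
    [0, 0, 0],
    [0, 0, 0],
    [0, 0, 0],
    [0, 0, 0]
  ],
  "translation": [
    [-0.05, 0, 0.2],
    [0, 0, 0.2],
    [0, 0, 0.2],
    [0, 0, 0.13],
    [0, 0, 0],
    [0, 0, 0]
  ],
  "jaw": [0.3, 0.3, 0.3, 0.3, 0.3, 0.3]
}}

```text
clock: 33.65
position: [0.6581, 0.0234, 0.0596]
ee_rot: [0.759, 0.651, 0.0, -0.0]
ft_force: [-3.7, 0.6, 9.1]
grip_width: 0.51
grasp_force: 62.7
```

```bash
python3 plan.py p relay .059 0
```

```text
t 33.65 pos [0.6581 0.0234 0.0596] yaw -8.8 F [-3.7  0.6  9.1] tilt [-0.0001  0.0006]
turn units z: 0.01 then shift units tool xyz: [-0.   -0.    0.02]
```

Seated (expected 0.0596). Release, lift and retreat for a final check.

Request:
{"api": "jog_arm", "payload": {
  "dr": [
    [0, 0, 0],
    [0, 0, 0],
    [0, 0, 0],
    [0, 0, 0],
    [0, 0, 0],
    [0, 0, 0]
  ],
  "translation": [
    [0, 0, 0],
    [0, 0, 0],
    [0, 0, 0],
    [0, 0, 0],
    [0, 0, 0],
    [0, 0, 0]
  ],
  "jaw": [1, 1, 1, 1, 1, 1]
}}

```text
clock: 34.25
position: [0.6582, 0.0234, 0.0587]
ee_rot: [0.759, 0.651, -0.0, -0.0]
ft_force: [-0.1, -0.2, 0.7]
grip_width: 0.998
grasp_force: 0.0
```

Request:
{"api": "jog_arm", "payload": {
  "dr": [
    [0, 0, 0],
    [0, 0, 0],
    [0, 0, 0],
    [0, 0, 0],
    [0, 0, 0],
    [0, 0, 0],
    [0, 0, 0],
    [0, 0, 0],
    [0, 0, 0],
    [0, 0, 0]
  ],
  "translation": [
    [0, 0, -0.8],
    [0, 0, -0.8],
    [0, 0, -0.8],
    [0, 0, -0.8],
    [0, 0, -0.8],
    [0, -1, 0],
    [0, -1, 0],
    [0, -1, 0],
    [0, -1, 0],
    [0, -1, 0]
  ],
  "jaw": [1, 1, 1, 1, 1, 1, 1, 1, 1, 1]
}}

```text
clock: 35.25
position: [0.5337, 0.0426, 0.1588]
ee_rot: [0.759, 0.651, 0.0, -0.0]
ft_force: [0.1, 1.0, 0.0]
grip_width: 1.002
grasp_force: 0.0
```

Request:
{"api": "jog_arm", "payload": {
  "dr": [
    [0, 0, 0],
    [0, 0, 0],
    [0, 0, 0],
    [0, 0, 0],
    [0, 0, 0]
  ],
  "translation": [
    [0, -1, 0],
    [0, -1, 0],
    [0, 0, 0],
    [0, 0, 0],
    [0, 0, 0]
  ],
  "jaw": [1, 1, 1, 1, 1]
}}

```text
clock: 35.75
position: [0.486, 0.05, 0.159]
ee_rot: [0.759, 0.651, 0.0, 0.0]
ft_force: [-0.4, -0.1, -0.1]
grip_width: 1.001
grasp_force: 0.0
```

```bash
python3 - <<'E'
from workcell import optics
import cv2,numpy as np
c=optics.camera("top")["color"][:,:,::-1]
a=cv2.resize(c[130:190,200:340],None,fx=5,fy=5,interpolation=cv2.INTER_CUBIC)
s=optics.camera("side")["color"][170:270,180:355,::-1]
s=cv2.resize(s,None,fx=3,fy=3,interpolation=cv2.INTER_CUBIC); s=cv2.copyMakeBorder(s,0,0,0,700-s.shape[1],cv2.BORDER_CONSTANT)
cv2.imwrite("pics/f.png",np.vstack([a,s[:300]]))
E
```

```text
(no output)
```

View pics/f.png

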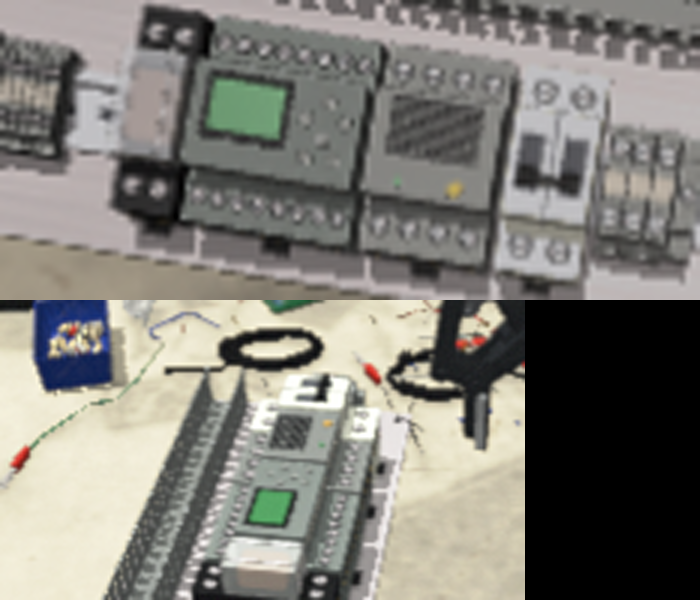

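All four devices sit level on the rail in the right order from the incoming group: breaker, supply, controller, relay. The relay screws are at (155,33), (184,35), (127,184) and (158,188). I'll check the relay gap numerically.

```bash
python3 - <<'E'
from chk import *
s=railco([(155,33),(184,35),(127,184),(158,188)],200,130,5,.0505);print(s,s.mean(0),"relay lower edge",s.mean(0)[1]-13.5)
print(railco([(222,42),(366,66),(196,195),(338,220),(404,70),(494,83),(379,226),(470,239),(545,94),(583,97),(519,245),(559,252)],200,130,5,.0505))
E
```

```text
[[ 32.2  78.5]
 [ 33.3  66.1]
 [-33.   79.5]
 [-32.6  66.2]] [-2.5000e-02  7.2575e+01] relay lower edge 59.075
[[  32.8   49.6]
 [  32.2  -12.4]
 [ -33.    49.8]
 [ -34.   -11.3]
 [  33.   -28.5]
 [  33.5  -67. ]
 [ -33.8  -28.8]
 [ -33.2  -67.5]
 [  32.3  -88.9]
 [  33.6 -105. ]
 [ -32.5  -88.3]
 [ -32.7 -105.4]]
```

The gaps are about 4, 4, 3–4 and 4–5 mm, and everything is seated.

```bash
python3 -c "
from workcell import manip
print(manip.hand_in())"
```

```text
the job is handed in; nothing more can be done
None
```

The job is handed in at about 36 s of the 106 s limit: breaker, supply, controller and relay sit fully down on the rail in that order from the incoming terminals, with gaps of about 3–5 mm measured in the top view.

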